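# Weigh the jar that stands behind the tall bottles

## Task

The low jar has to go on the balance, but it is hemmed in at the back of the bottle rack by three tall bottles. Stand the three bottles out in the steel tray, then lift the jar out and set it on the middle of the balance pan, and after that put every bottle back into the very compartment it came from. Keep the glass upright and set it down gently without dropping it, and leave the dropper bottle, the little pot and the beaker where they are.

Things in the scene. Friction and masses are not known exactly. Their poses are not given: they have to be found in the camera images.
- round_bottle_mid (a point): Round amber glass bottle with paper label and white screw cap, the tallest: 150 mm high, body 56 mm across up to 92 mm, shoulder up to 116 mm, cap 30 mm across from 128 mm up to the top; about 0.34 kg. Loose; the cap is fixed to it and can be gripped from above. The point is its centre, 75 mm above its underside; z is up its axis.
- square_bottle_mid (a point): Square amber glass bottle with white screw cap: 128 mm high, body 50 x 50 mm up to 80 mm, shoulder up to 95 mm, round white cap 30 mm across from 106 mm up to the top at 128 mm; about 0.28 kg. Loose; cap fixed to it. The point is its centre, 64 mm above its underside; z is up its axis, x and y square to its sides.
- plastic_bottle_mid (a point): Round white plastic wide-mouth bottle: 132 mm high, body 54 mm across up to 88 mm, shoulder up to 104 mm, broad white cap 41 mm across from 108 mm up to the top at 132 mm; about 0.30 kg. Loose; cap fixed to it. The point is its centre, 66 mm above its underside; z is up its axis.
- jar_mid (a point): The low jar to be weighed: round, amber glass, flat white lid as wide as the jar; 52 mm across, 56 mm high, lid from 37 mm up; about 0.15 kg. Loose; lid fixed to it. It stands in the middle compartment of the rack's back row, a tall bottle left, right and in front of it (which is where differs). The point is its centre, 28 mm above its underside; z is up.
- rack: Grey plastic bottle rack, fixed, 153 mm (x) by 228 mm (y): 2 x 3 compartments 72 mm square, pitch 75 mm, rows at x = -37.5 (front, robot's side) and +37.5 mm (back), columns at y = -75, 0, 75 mm. Floor 4 mm thick, dividers 14 mm high, front and back walls 16, end walls 30. Tall bottles: back row's two outer compartments and front row's middle one. Origin: centre of the underside, on the bench; z up.
- tray: Shallow empty steel tray, fixed to the bench on one side of the rack (either side), 290 mm (its x) by 130 mm (its y) outside, floor 3 mm thick, walls 3 mm thick and 14 mm high with a rolled rim up to 17 mm. Room for the three bottles in a row along its x, about 85 mm apart. Origin: centre of the underside; z up.
- pan (a point): Centre of the top face of the round steel pan (120 mm across, 4 mm thick) of the top-pan balance, fixed on the other side of the rack from the tray. The pan's top is 78 mm above the bench, the highest part of the balance; it does not sink. The balance is 250 x 190 mm, its display faces the robot; the pan's centre is 35 mm behind the housing's centre. z is up.
- dropper_mid (a point): Bystander: small amber dropper bottle with black rubber teat, 32 mm across, 71 mm high, loose, in a front outer compartment of the rack. Leave it. The point is its centre, half-way up.
- pot_mid (a point): Bystander: little white pot with a black lid, 41 mm across, 40 mm high, loose, in the other front outer compartment of the rack. Leave it. The point is its centre, half-way up.
- beaker_mid (a point): Bystander: small empty glass beaker, 46 mm across, 55 mm high, loose, on the bench between the robot and the rack. Leave it. The point is its centre, half-way up.

How it is judged:
By the outcome, as a careful person would: the job done as asked, in the order asked, and still so for the second after the job is handed in, with the robot touching nothing.
It also fails if it takes over 149 s, if anything falls off the work surface, if the arm or the gripper's body presses on something with over 40 N, if the wrist force passes 120 N, or if a joint passes its speed limit or range.

## Robot

A 6-joint arm with a two-finger parallel gripper is mounted at the origin on the work surface. World frame = base frame: x ahead of the robot, y to its left, z up, the work surface at z = 0. Lengths are in m, angles in rad, forces in N, time in s.
With the tool pointing down it reaches from about 0.35 to 0.95 m from the base axis. Payload 17.4 kg.
Tool frame: the origin (TCP) lies at the very end of the fingers, on their centre line; the grasp point (between the pads) lies 19 mm behind it; x points along the fingers, z is the direction in which the jaws open and shut, and the axes are right-handed (so a half turn about x gives the same grasp; the last joint's range is limited). The gripper opens to 93 mm and grips with 3 to 60 N. Pads are 15 mm wide; open, the fingers measure 128 mm over their backs; the gripper's body (75 mm by 188 mm) begins 65 mm behind the grasp point.
Start: joints at [-1.188, 0.116, 1.442, -0, 1.584, -0.038], TCP at [0.276, -0.616, 0.219] pointing down, gripper open.
Joint ranges: [-2.83, 2.83], [-0.83, 2.19], [0.07, 2.5], [-1.14, 4.28], [0.01, 3], [-2.97, 2.97]. Speed limits (rad/s): [1.89, 1.89, 2.22, 3.14, 3.14, 3.14].

## Interface

Orientations are given as a unit quaternion [w, x, y, z].
In Python, from workcell import arm gives the robot as it stands.
- The arm moves only by the tool step_arm, never from a script. Its arguments are lists of equal length, an entry for each row: "travel": the shift along the tool's x, y, z in mm, a list of three; "rotation": the turn, a rotation vector about the tool's x, y, z in rad, a list of three; "claw": the finger opening in mm, from 0 to 93. A call has 1 to 5 rows; each row is the pose to reach, as a shift and turn from the pose commanded when the call began, along the tool's axes at that moment; what a row does not reach only later rows make up. A row lasts 1/10 s, in which the tool goes at most 50 mm and 8.59 degrees, less where a joint would pass 70% of its speed; a pose out of reach is approached as far as the arm can. A call with a gripper value outside its range is refused whole. The fingers move at their own pace and stop on an object; "grip_force" is the grip in N (left out, the last holds). Time passes only in rows, so rows that repeat a pose let the fingers close. It gives the time, the measured TCP pose, the force and the opening at its end, in the units of the state.
- arm.sense(): the state, without advancing time (a new reading comes with each control period).
- arm.camera(name): name is "scene" or "top" or "wrist"; returns the picture (480x640x3 uint8, blue, green, red); there is no depth.
- arm.camera_info(name): a dict with "intrinsics" (3x3 intrinsics, pixels), "pose" (4x4, takes a point from camera to world coordinates); the wrist camera has in their place "tool_from_camera" (4x4, takes a point from camera to tool coordinates, whose origin is the TCP and whose axes are the tool frame's). Camera axes: x right, y up, looking along -z (the intrinsics and any distortion apply to the point x, -y, -z); pixel columns grow to the right and rows downward; lengths in m; the calibration is good to about 2 mm. A picture is of the moment at which its call begins: read the wrist's pose just before it. camera_info takes no time and is no camera call.
- arm.finish_job(): hands the job in, once; it reports no verdict.
The state is a dict: "clock": time; "joints": joint angles; "joint_velocities": joint speeds; "effort": joint torques, N m; "ee_pos": TCP position; "tcp_rot": TCP orientation; "force": force on the tool from outside, world axes, zero at the start; "torque": the same for the moment, N m; "opening": finger opening in m.
Only numpy, scipy, OpenCV 4.12 (cv2) and the standard library are available. Lean on these libraries where they do the work, as an engineer would, in place of code of your own. Each camera call takes 0.05 s, during which the arm holds its last target.

## Working session

There is one attempt and no reset: what is moved stays moved. The work goes in short steps, Python scripts to look and compute and a tool call to move; the robot and the scene stay as the last step left them, time stands still between calls to the robot, and variables do not carry over. Pictures are saved under pics/ and viewed, and the job is handed in when it is done.

Besides the shell and the picture viewer there is one more tool, called in YAML: its name, and indented under it one key for each argument. step_arm: Moves the arm, as the interface text tells. Its arguments: {"type":"object","properties":{"travel":{"type":"array","items":{"type":"array","items":{"type":"number"}}},"rotation":{"type":"array","items":{"type":"array","items":{"type":"number"}}},"claw":{"type":"array","items":{"type":"number"}},"grip_force":{"type":"number"}},"required":["travel","rotation","claw"]}

```bash
ls; mkdir -p pics
python3 - <<'E'
from workcell import arm
import cv2
print(arm.sense())
for n in ("scene","top"):
    i=arm.camera_info(n); print(n,i)
    cv2.imwrite(f"pics/{n}0.png",arm.camera(n))
print(arm.camera_info("wrist"))
E
```

```text
pics
{'clock': 0.0, 'joints': array([-1.18778644e+00,  1.16468536e-01,  1.44227942e+00, -2.47793092e-06,
        1.58400582e+00, -3.77984179e-02]), 'joint_velocities': array([-6.29993754e-04,  7.48025390e-05, -3.93619960e-04, -7.41467957e-04,
       -2.67027847e-03,  9.68895337e-04]), 'effort': array([-2.33110790e-03, -7.21266961e+01, -6.22614312e+01,  7.78428256e-02,
        2.37616024e-02, -1.00920256e-04]), 'ee_pos': array([ 0.27564859, -0.61591743,  0.21790816]), 'tcp_rot': array([ 0.59306444,  0.38478105,  0.59373709, -0.38431027]), 'force': array([-0.37425009, -0.28874711, -0.56441329]), 'torque': array([-0.0071887 ,  0.05117126,  0.0028593 ]), 'opening': 0.09299760994011523}
scene {'intrinsics': array([[482.01047568,   0.        , 316.49362377],
       [  0.        , 482.01047568, 250.62400484],
       [  0.        ,   0.        ,   1.        ]]), 'pose': array([[ 0.53954962, -0.62632   ,  0.56268061,  0.96785042],
       [ 0.84190509,  0.39415251, -0.36856427, -0.31501363],
       [ 0.0090572 ,  0.67258238,  0.73996683,  0.67473955],
       [ 0.        ,  0.        ,  0.     
[... 280 characters left out ...]
465, -0.01004142,  0.00706117,  0.02232159],
       [ 0.00628053,  0.07575457,  0.99710671,  1.1032953 ],
       [ 0.        ,  0.        ,  0.        ,  1.        ]])}
{'intrinsics': array([[352.88506904,   0.        , 322.17997694],
       [  0.        , 352.88506904, 241.71706502],
       [  0.        ,   0.        ,   1.        ]]), 'tool_from_camera': array([[-9.79882736e-04,  2.72709330e-01, -9.62095973e-01,
        -1.65177508e-01],
       [ 4.57200978e-04,  9.62096456e-01,  2.72709002e-01,
         7.54075101e-02],
       [ 9.99999415e-01, -1.72648377e-04, -1.06742468e-03,
         2.78951214e-04],
       [ 0.00000000e+00,  0.00000000e+00,  0.00000000e+00,
         1.00000000e+00]])}
```

View pics/scene0.png

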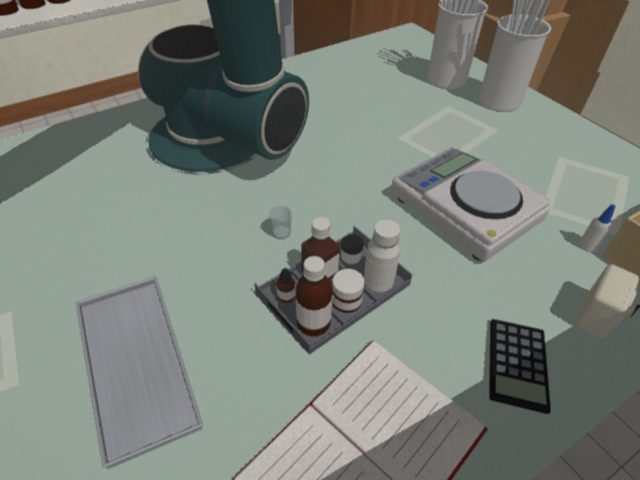

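View pics/top0.png

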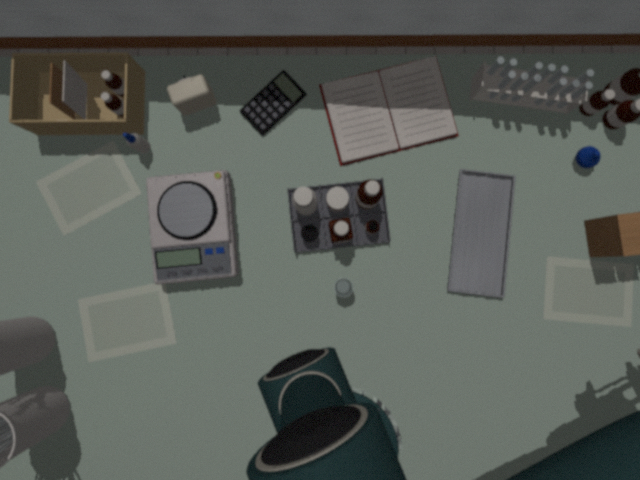

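The plastic bottle is back-left (top px 303,198), the round one back-right (371,190), the square one front-middle (341,230), and the jar is between them (338,198). The tray is at px (481,235) and the pan at (187,209). Next I'll measure.

```bash
cat > h.py <<'E'
import numpy as np, cv2
from scipy.spatial.transform import Rotation as R
from workcell import arm
def Rq(q): return R.from_quat([q[1],q[2],q[3],q[0]])
def cam(name,s=None):
    i=arm.camera_info(name); K=i["intrinsics"]
    if name=="wrist":
        T=np.eye(4);T[:3,:3]=Rq(s["tcp_rot"]).as_matrix();T[:3,3]=s["ee_pos"]
        return K,T@i["tool_from_camera"]
    return K,i["pose"]
def ray(K,T,uv):
    d=np.linalg.inv(K)@np.array([uv[0],uv[1],1.]); d=d*[1,-1,-1]
    return T[:3,3],T[:3,:3]@d
def onz(K,T,uv,z):
    o,d=ray(K,T,uv); return o+d*(z-o[2])/d[2]
def proj(K,T,p):
    c=T[:3,:3].T@(np.asarray(p)-T[:3,3]); c=c*[1,-1,-1]; q=K@c; return q[:2]/q[2]
E
python3 - <<'E'
from h import *
im=cv2.imread("pics/top0.png")
cv2.imwrite("pics/c1.png",cv2.resize(im[165:305,275:415],None,fx=4,fy=4,interpolation=cv2.INTER_CUBIC))
cv2.imwrite("pics/c2.png",cv2.resize(im[160:310,430:530],None,fx=4,fy=4,interpolation=cv2.INTER_CUBIC))
cv2.imwrite("pics/c3.png",cv2.resize(im[160:300,135:255],None,fx=4,fy=4,interpolation=cv2.INTER_CUBIC))
E
```

```text
(no output)
```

View pics/c1.png

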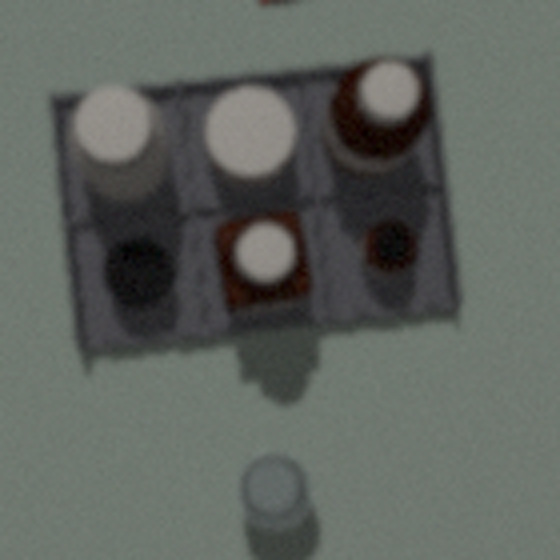

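View pics/c2.png

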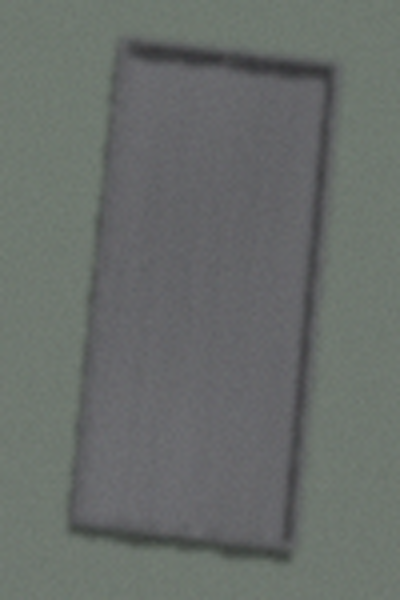

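View pics/c3.png

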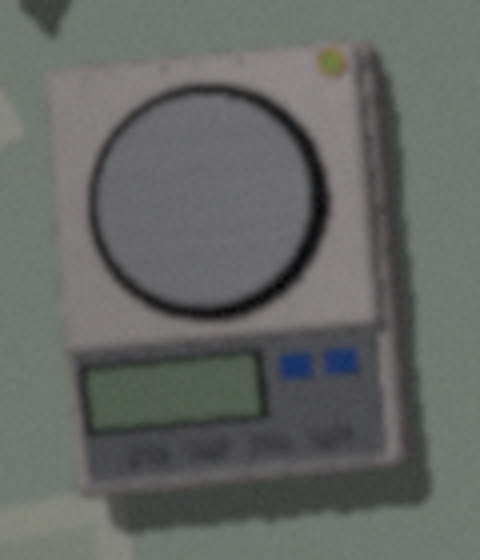

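Run:
```python
from h import *
im=cv2.imread("pics/top0.png"); K,T=cam("top")
def circ(x0,x1,y0,y1,thr,n,z):
    c=cv2.resize(im[y0:y1,x0:x1],None,fx=4,fy=4,interpolation=cv2.INTER_CUBIC)
    g=c.min(2); m=(g>thr).astype(np.uint8)
    cs,_=cv2.findContours(m,cv2.RETR_EXTERNAL,cv2.CHAIN_APPROX_NONE)
    for k in sorted(cs,key=cv2.contourArea)[::-1][:n]:
        (cx,cy),(a,b),_=cv2.fitEllipse(k)
        u=(x0+(cx+.5)/4-.5,y0+(cy+.5)/4-.5); p=onz(K,T,u,z)
        h=np.linalg.norm(p-T[:3,3]); print(np.round(u,2),p.round(4),"diam mm",round(a/4*h/K[0,0]*1e3,1),round(b/4*h/K[0,0]*1e3,1))
for thr in (120,140):
  print("plastic");circ(285,318,180,212,thr,1,.136)
  print("jar");circ(324,352,182,212,thr,1,.060)
  print("round");circ(360,385,176,200,thr,1,.154)
  print("square");circ(330,352,215,240,thr,1,.132)
f=lambda x0,y0,c,z:onz(K,T,(x0+(c[0]+.5)/4-.5,y0+(c[1]+.5)/4-.5),z)
print("rack corners");rk=[f(275,165,c,z) for c,z in [((53,97),.03),((430,58),.03),((459,312),.03),((86,356),.03)]]
for p in rk: print(p.round(4))
print("c",np.mean(rk,0).round(4)); 
e=rk[0]-rk[1]; e2=rk[3]-rk[2]; print("yaw", np.degrees(np.arctan2(-e[0],e[1])),np.degrees(np.arctan2(-e2[0],e2[1])),np.linalg.norm(e),np.linalg.norm(e2))
tk=[f(430,160,c,.016) for c in [(118,40),(338,66),(292,556),(70,529)]]
print("tray");[print(p.round(4)) for p in tk];print(np.mean(tk,0).round(4)); e=tk[0]-tk[3];print(np.degrees(np.arctan2(e[1],e[0])),np.linalg.norm(e),np.linalg.norm(tk[0]-tk[1]))
print("pan",f(135,160,(207,200),.078), "w",f(135,160,(95,200),.078),f(135,160,(315,200),.078))
print("beaker top",f(275,165,(274,485),.055),"pot",f(275,165,(140,270),.044),"drop",f(275,165,(390,243),.07))
```

```text
plastic
[302.65 194.94] [0.5773 0.076  0.136 ] diam mm 36.9 38.5
jar
[337.1  197.18] [0.5833 0.0014 0.06  ] diam mm 46.8 47.5
round
[371.98 186.84] [ 0.5901 -0.0698  0.154 ] diam mm 24.8 25.1
square
[340.91 227.33] [ 0.5078 -0.0045  0.132 ] diam mm 24.2 25.4
plastic
[303.14 188.88] [0.5903 0.0748 0.136 ] diam mm 0.8 1.5
jar
round
square
rack corners
[0.6086 0.1166 0.03  ]
[ 0.6298 -0.1061  0.03  ]
[ 0.4794 -0.1203  0.03  ]
[0.456  0.0979 0.03  ]
c [ 0.5434 -0.003   0.03  ]
yaw 5.428350160773303 6.135224597134059 0.22371122518023917 0.21938200995299223
tray
[ 0.6538 -0.2932  0.016 ]
[ 0.6368 -0.425   0.016 ]
[ 0.3456 -0.386   0.016 ]
[ 0.3628 -0.2558  0.016 ]
[ 0.4997 -0.34    0.016 ]
-7.33969496889345 0.2934359574279904 0.13282691694060472
pan [0.55566078 0.33977226 0.078     ] w [0.55627236 0.40235357 0.078     ] [0.55507059 0.27938043 0.078     ]
beaker top [ 0.38109824 -0.01005221  0.055     ] pot [0.50486259 0.06546601 0.044     ] drop [ 0.5167856  -0.07676358  0.07      ]
```

```bash
cat >> h.py <<'E'
def down(yaw):  # tool x down, tool z (jaw) at yaw in world
    z=np.array([np.cos(yaw),np.sin(yaw),0]);x=np.array([0,0,-1.]);return np.column_stack([x,np.cross(z,x),z])
def plan(p,yaw=None,pr=True):
    s=arm.sense();A=Rq(s["tcp_rot"]).as_matrix()
    tr=A.T@(np.asarray(p)-s["ee_pos"])*1e3
    rv=np.zeros(3) if yaw is None else R.from_matrix(A.T@down(yaw)).as_rotvec()
    print("t%.1f"%s["clock"],"travel",tr.round(1),"rot",rv.round(3)); return tr,rv
def locate(name,z): pass
E
python3 - <<'E'
from h import *
A=Rq(arm.sense()["tcp_rot"]).as_matrix();print(A.round(3)); z=A[:,2];print(np.degrees(np.arctan2(z[1],z[0])))
for y in (5.8,95.8,-84.2): plan([.5,0,.3],np.radians(y))
E
```

```text
[[-0.     0.913  0.409]
 [ 0.001  0.409 -0.913]
 [-1.     0.    -0.001]]
-65.88652457195346
t0.1 travel [ -81.5  456.4 -470.6] rot [-1.251e+00 -1.000e-03 -1.000e-03]
t0.1 travel [ -81.5  456.4 -470.6] rot [-2.822e+00 -0.000e+00 -1.000e-03]
t0.1 travel [ -81.5  456.4 -470.6] rot [ 0.32  -0.001  0.   ]
```

```bash
python3 -c "
from h import *
plan([.56,-.01,.33],np.radians(-84.2))"
```

```text
t0.1 travel [-111.6  507.1 -437. ] rot [ 0.32  -0.001  0.   ]
```

step_arm:
  travel:
    - [-112,507,-437]
    - [-112,507,-437]
    - [-112,507,-437]
    - [-112,507,-437]
    - [-112,507,-437]
  rotation:
    - [-0.0,0,0]
    - [0.1,0,0]
    - [0.2,0,0]
    - [0.32,0,0]
    - [0.32,0,0]
  claw: [93,93,93,93,93]

```text
clock: 0.6
ee_pos: [0.3807, -0.391, 0.2599]
tcp_rot: [0.523, 0.475, 0.523, -0.475]
force: [1.0, -0.2, 0.1]
opening: 0.093
```

```bash
python3 -c "
from h import *
print(arm.sense()['ee_pos'])
plan([.56,-.01,.33],np.radians(-84.2))"
```

```text
[ 0.38074328 -0.39099946  0.25994542]
t0.6 travel [ -70.   214.9 -362.1] rot [-0.005 -0.     0.   ]
```

step_arm:
  travel:
    - [-70,215,-362]
    - [-70,215,-362]
    - [-70,215,-362]
    - [-70,215,-362]
    - [-70,215,-362]
  rotation:
    - [0,0,0]
    - [0,0,0]
    - [0,0,0]
    - [0,0,0]
    - [0,0,0]
  claw: [60,60,60,60,60]

```text
clock: 1.1
ee_pos: [0.4847, -0.1673, 0.3012]
tcp_rot: [0.525, 0.474, 0.524, -0.474]
force: [-0.0, -0.0, -0.6]
opening: 0.0612
```

```bash
python3 -c "
from h import *
print(arm.sense()['ee_pos'])
plan([.56,-.01,.33],np.radians(-84.2))"
```

```text
[ 0.48468193 -0.16725571  0.30120418]
t1.1 travel [ -28.8   90.7 -148.9] rot [-0.001  0.    -0.   ]
```

step_arm:
  travel:
    - [-29,91,-149]
    - [-29,91,-149]
    - [-29,91,-149]
    - [-29,91,-149]
    - [-29,91,-149]
  rotation:
    - [0,0,0]
    - [0,0,0]
    - [0,0,0]
    - [0,0,0]
    - [0,0,0]
  claw: [60,60,60,60,60]

```text
clock: 1.6
ee_pos: [0.5609, -0.009, 0.3298]
tcp_rot: [0.525, 0.473, 0.526, -0.473]
force: [0.1, -0.2, 0.5]
opening: 0.06
```

```bash
python3 -c "
from h import *
s=arm.sense();im=arm.camera('wrist');cv2.imwrite('pics/w1.png',im)
import pickle;pickle.dump(s,open('w1.pkl','wb'))
print(s['ee_pos'],np.abs(s['joint_velocities']).max())
K,T=cam('wrist',s)
for n,p in dict(pl=[.5773,.076,.136],jar=[.5833,.0014,.06],rd=[.59,-.07,.154],sq=[.508,-.0045,.132]).items(): print(n,proj(K,T,p))
"
```

```text
[ 0.56089689 -0.00898181  0.32976741] 0.05679858721439083
pl [240.17443078 193.13606956]
jar [315.13472218 185.93427921]
rd [387.1998356  198.45165427]
sq [312.41683248 263.66697212]
```

View pics/w1.png

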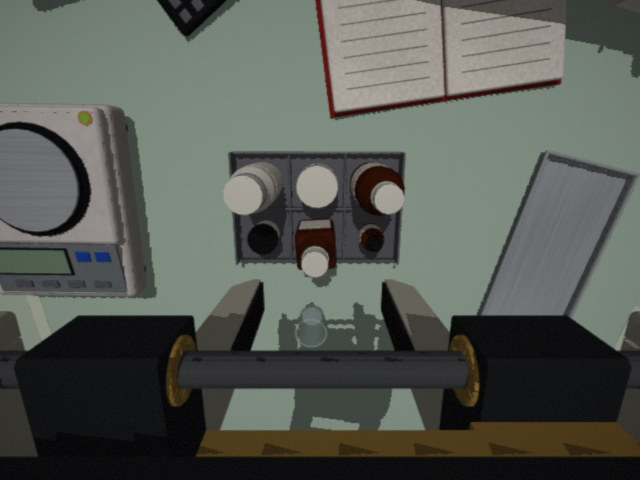

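The wrist view shows all four caps: plastic (245,192), jar (317,186), round (387,198) and square (315,262). These agree with the top view.

Run:
```python
from h import *
import pickle
s=pickle.load(open('w1.pkl','rb'));im=cv2.imread('pics/w1.png');K,T=cam('wrist',s)
c=im[140:290,215:420];c=cv2.resize(c,None,fx=4,fy=4,interpolation=cv2.INTER_CUBIC)[:600,:800]
cv2.imwrite('pics/c4.png',c)
for thr in (170,190):
  g=c.min(2);m=(g>thr).astype(np.uint8)
  cs,_=cv2.findContours(m,cv2.RETR_EXTERNAL,cv2.CHAIN_APPROX_NONE)
  for k in sorted(cs,key=cv2.contourArea)[::-1][:5]:
    (x,y),(a,b),_=cv2.fitEllipse(k);u=(215+(x+.5)/4-.5,140+(y+.5)/4-.5);print(thr,np.round([x,y],0),np.round(u,1),round(a/4,1),round(b/4,1),[onz(K,T,u,z)[:2].round(4).tolist() for z in (.06,.132,.136,.154)])
```

```text
(no output)
```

View pics/c4.png

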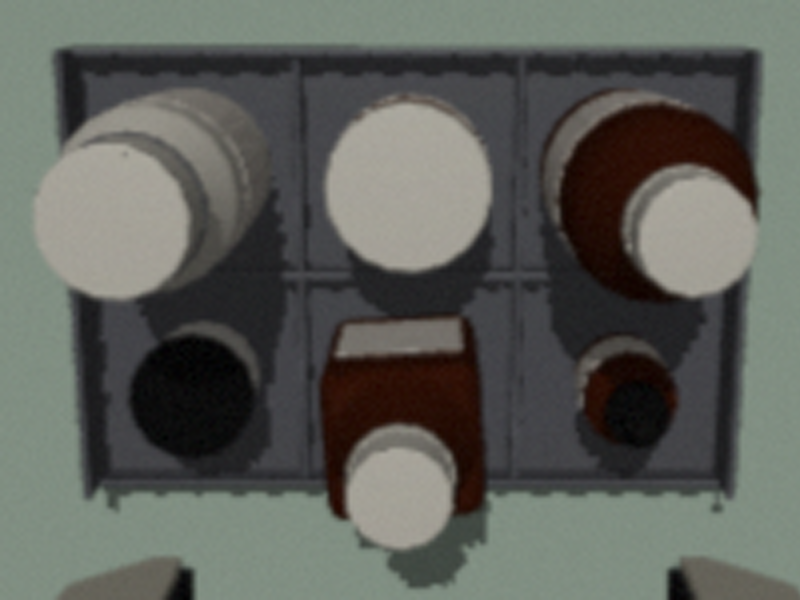

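Run:
```python
from h import *
import pickle
s=pickle.load(open('w1.pkl','rb'));K,T=cam('wrist',s)
c=cv2.imread('pics/c4.png');g=cv2.medianBlur(c.min(2),5);print(g[220,113],g[187,408])
m=(g>135).astype(np.uint8)
cs,_=cv2.findContours(m,cv2.RETR_EXTERNAL,cv2.CHAIN_APPROX_NONE)
for k in sorted(cs,key=cv2.contourArea)[::-1][:4]:
    (x,y),(a,b),_=cv2.fitEllipse(k);print("mask",round(x),round(y),round(a),round(b))
for n,x,y,z in [("pl",113,220,.136),("jar",408,187,.06),("rd",695,232,.154),("sq",400,492,.132)]:
    print(n,onz(K,T,(215+x/4-.4,140+y/4-.4),z).round(4))
rk=[onz(K,T,(215+x/4-.4,140+y/4-.4),z) for x,y,z in [(56,50,.03),(761,50,.03),(733,497,.03),(88,497,.03)]]
for p in rk: print(p.round(4))
print(np.mean(rk,0)); 
for a,b in((0,1),(3,2)):
  e=rk[a]-rk[b];print(np.degrees(np.arctan2(-e[0],e[1])),np.linalg.norm(e))
```

```text
151 153
mask 408 186 160 162
mask 109 220 148 157
mask 698 236 112 116
mask 399 497 97 100
pl [0.5761 0.0732 0.136 ]
jar [ 5.83e-01 -4.00e-04  6.00e-02]
rd [ 0.5909 -0.071   0.154 ]
sq [ 0.5095 -0.0067  0.132 ]
[0.6109 0.1158 0.03  ]
[ 0.6344 -0.1081  0.03  ]
[ 0.4842 -0.1238  0.03  ]
[0.4607 0.0998 0.03  ]
[ 0.54754234 -0.00408846  0.03      ]
6.003539896210275 0.22514532690102895
5.997580215448072 0.22481051251961856
```

```bash
python3 -c "
from h import *
plan([.5088,-.0057,.16],np.radians(-84))"
```

```text
t1.6 travel [169.6 -50.6 -10.1] rot [-0.001 -0.     0.001]
```

step_arm:
  travel:
    - [60,-50,-10]
    - [120,-51,-10]
    - [160,-51,-10]
    - [170,-51,-10]
    - [170,-51,-10]
  rotation:
    - [0,0,0]
    - [0,0,0]
    - [0,0,0]
    - [0,0,0]
    - [0,0,0]
  claw: [60,60,60,60,60]

```text
clock: 2.15
ee_pos: [0.5056, -0.0078, 0.1553]
tcp_rot: [0.522, 0.473, 0.526, -0.476]
force: [0.8, -0.7, -0.0]
opening: 0.0602
```

```bash
python3 -c "
from h import *
s=arm.sense();im=arm.camera('wrist');cv2.imwrite('pics/w2.png',im)
plan([.5088,-.0057,.105],np.radians(-84))
K,T=cam('wrist',s);print(proj(K,T,[.5088,-.0057,.132]))"
```

```text
t2.2 travel [53.8  2.1 -1.9] rot [-0.005 -0.     0.003]
[318.01959499 273.11654584]
```

View pics/w2.png

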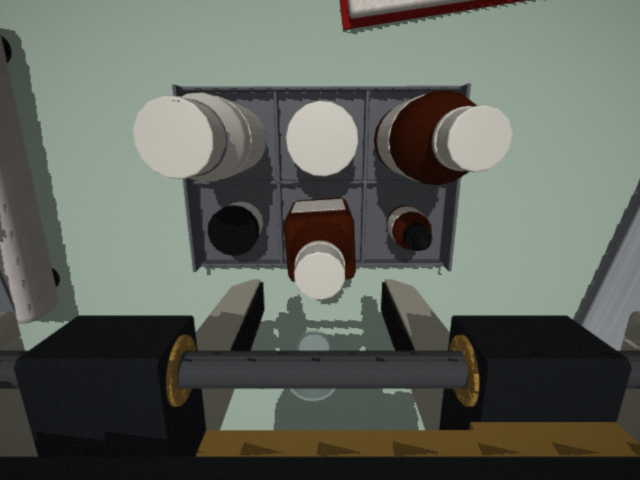

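The cap centre is at about px (320,274) and was predicted at (318,273), so I'll go down.

step_arm:
  travel:
    - [20,1,-2]
    - [40,1,-2]
    - [50,1,-2]
    - [50,1,-2]
    - [50,1,-2]
  rotation:
    - [0,0,0]
    - [0,0,0]
    - [0,0,0]
    - [0,0,0]
    - [0,0,0]
  claw: [60,60,60,60,60]

```text
clock: 2.7
ee_pos: [0.5097, -0.0052, 0.1116]
tcp_rot: [0.525, 0.475, 0.524, -0.474]
force: [-0.3, -0.1, -0.2]
opening: 0.0604
```

```bash
python3 -c "
from h import *
s=arm.sense();print(s['ee_pos'],s['force']);im=arm.camera('wrist');cv2.imwrite('pics/w3.png',im)
plan([.5088,-.0057,.105],np.radians(-84))
K,T=cam('wrist',s);print(proj(K,T,[.5088,-.0057,.132]))
for n,x,y,z in [('pl',179,136,.136),('rd',476,138,.154),('jar',322,138,.06)]: pass
"
```

```text
[ 0.5096755  -0.00517661  0.11159517] [-0.30863742 -0.11166735 -0.23943951]
t2.8 travel [ 6.6 -1.   0.5] rot [-0.004  0.    -0.002]
[321.92559039 316.82359626]
```

View pics/w3.png

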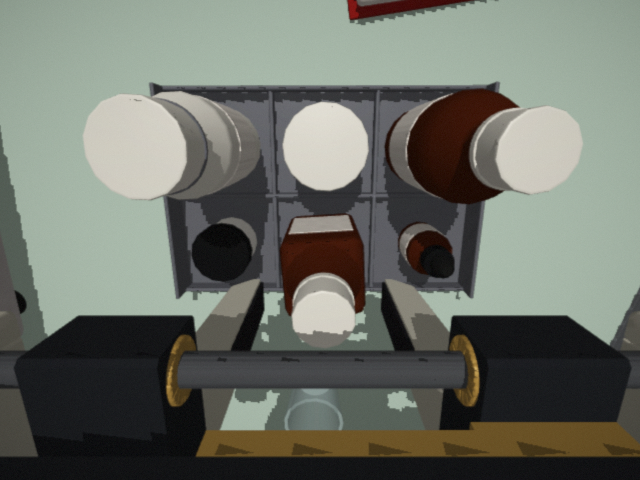

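step_arm:
  travel:
    - [5,-1,0]
    - [5,-1,0]
    - [5,-1,0]
    - [5,-1,0]
    - [5,-1,0]
  rotation:
    - [0,0,0]
    - [0,0,0]
    - [0,0,0]
    - [0,0,0]
    - [0,0,0]
  claw: [60,60,20,20,20]
  grip_force: 25

```text
clock: 3.25
ee_pos: [0.508, -0.0051, 0.105]
tcp_rot: [0.525, 0.474, 0.525, -0.474]
force: [0.4, 0.1, 0.3]
opening: 0.0409
```

step_arm:
  travel:
    - [0,0,0]
    - [0,0,0]
    - [-3,0,0]
    - [-8,0,0]
    - [-16,0,0]
  rotation:
    - [0,0,0]
    - [0,0,0]
    - [0,0,0]
    - [0,0,0]
    - [0,0,0]
  claw: [20,20,20,20,20]

```text
clock: 3.75
ee_pos: [0.5077, -0.005, 0.121]
tcp_rot: [0.524, 0.474, 0.525, -0.474]
force: [-0.1, 1.2, -4.0]
opening: 0.0291
```

Gripped at 29 mm and lifting: force −4 N, about the bottle's weight of 2.7 N plus acceleration.

step_arm:
  travel:
    - [-20,0,0]
    - [-45,0,0]
    - [-70,0,0]
    - [-90,-5,8]
    - [-100,-14,28]
  rotation:
    - [0,0,0]
    - [0,0,0]
    - [0,0,0]
    - [0,0,0]
    - [0,0,0]
  claw: [20,20,20,20,20]

```text
clock: 4.25
ee_pos: [0.4973, -0.0338, 0.2236]
tcp_rot: [0.526, 0.474, 0.524, -0.473]
force: [-0.4, -0.5, -3.1]
opening: 0.0296
```

step_arm:
  travel:
    - [0,-14,35]
    - [0,-28,70]
    - [0,-42,105]
    - [0,-56,140]
    - [0,-70,175]
  rotation:
    - [0,0,0]
    - [0,0,0]
    - [0,0,0]
    - [0,0,0]
    - [0,0,0]
  claw: [20,20,20,20,20]

```text
clock: 4.75
ee_pos: [0.4442, -0.2168, 0.2217]
tcp_rot: [0.525, 0.474, 0.524, -0.474]
force: [1.8, 0.1, -2.5]
opening: 0.0297
```

```bash
python3 -c "
from h import *
s=arm.sense();print(s['ee_pos'],s['opening'],s['joints'].round(2))
plan([.415,-.329,.215],np.radians(-84))"
```

```text
[ 0.44416097 -0.21683767  0.22170916] 0.029706681428517834 [-0.51 -0.29  1.81  0.    1.61  0.96]
t4.8 travel [  6.7 -40.3 108.7] rot [-0.004  0.    -0.001]
```

step_arm:
  travel:
    - [0,-14,35]
    - [0,-28,70]
    - [0,-37,98]
    - [0,-40,109]
    - [0,-40,109]
  rotation:
    - [0,0,0]
    - [0,0,0]
    - [0,0,0]
    - [0,0,0]
    - [0,0,0]
  claw: [20,20,20,20,20]

```text
clock: 5.25
ee_pos: [0.4157, -0.3289, 0.2211]
tcp_rot: [0.524, 0.475, 0.524, -0.475]
force: [0.2, 0.1, -4.2]
opening: 0.0293
```

```bash
python3 -c "
from h import *
s=arm.sense();print(s['ee_pos'],s['force'])
plan([.415,-.329,.1045],np.radians(-84))
K,T=cam('wrist',s);im=arm.camera('wrist');cv2.imwrite('pics/w4.png',im)
cv2.imwrite('pics/s4.png',arm.camera('scene'))
"
```

```text
[ 0.41568418 -0.32887006  0.22105193] [ 0.24987722  0.14573476 -4.20554326]
t5.2 travel [ 1.166e+02 -7.000e-01  1.000e-01] rot [-0.006 -0.     0.   ]
```

View pics/w4.png

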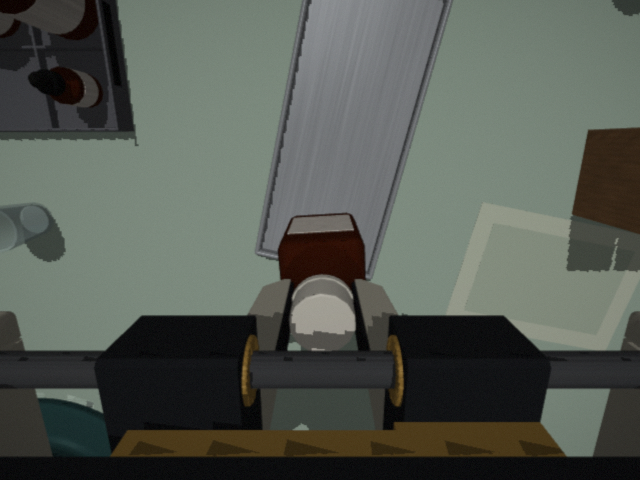

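View pics/s4.png

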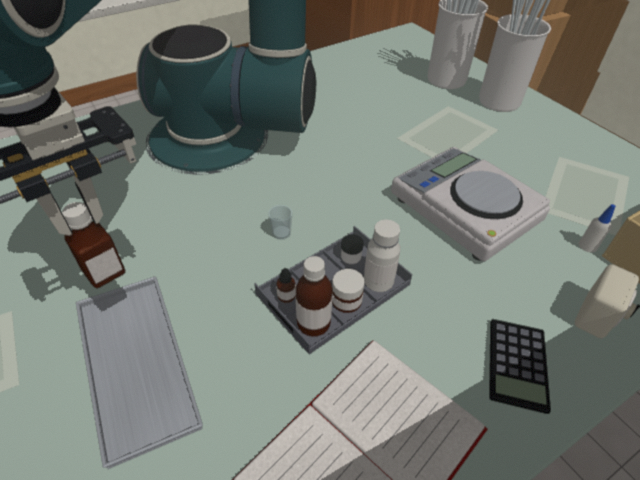

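The square bottle hangs upright over the near end of the tray. I'll check the tray's near corners, at wrist px (258,255) and (368,278).

```bash
python3 -c "
from h import *
s=arm.sense();K,T=cam('wrist',s)
a=onz(K,T,(257,255),.017);b=onz(K,T,(369,279),.017);print(a,b,np.linalg.norm(a-b))
c=onz(K,T,(300,20),.017);print(c); d=a-c;print(np.degrees(np.arctan2(-d[1],-d[0])))
e=(a-b);e/=np.linalg.norm(e);ax=np.array([e[1],-e[0],0]);print(ax,(a+b)/2+ax*.145,[((a+b)/2+ax*k).round(4) for k in (.06,.145,.23)])
"
```

```text
[ 0.36510171 -0.26121208  0.017     ] [ 0.34951121 -0.38757165  0.017     ] 0.12731773362926502
[ 0.59703645 -0.28906953  0.017     ]
-6.848929512502658
[ 0.99247425 -0.12245353  0.        ] [ 0.50121523 -0.34214763  0.017     ] [array([ 0.4169, -0.3317,  0.017 ]), array([ 0.5012, -0.3421,  0.017 ]), array([ 0.5856, -0.3526,  0.017 ])]
```

step_arm:
  travel:
    - [30,1,2]
    - [60,1,2]
    - [88,1,2]
    - [102,1,2]
    - [108,1,2]
  rotation:
    - [0,0,0]
    - [0,0,0]
    - [0,0,0]
    - [0,0,0]
    - [0,0,0]
  claw: [20,20,20,20,20]

```text
clock: 5.85
ee_pos: [0.4173, -0.3288, 0.112]
tcp_rot: [0.524, 0.474, 0.525, -0.474]
force: [0.3, 0.1, -3.6]
opening: 0.0296
```

step_arm:
  travel:
    - [0,0,0]
    - [1,0,0]
    - [3,0,0]
    - [4,0,0]
    - [5,0,0]
  rotation:
    - [0,0,0]
    - [0,0,0]
    - [0,0,0]
    - [0,0,0]
    - [0,0,0]
  claw: [20,20,20,20,20]

```text
clock: 6.35
ee_pos: [0.4173, -0.33, 0.1082]
tcp_rot: [0.525, 0.474, 0.524, -0.474]
force: [0.4, -0.1, -3.4]
opening: 0.0296
```

step_arm:
  travel:
    - [1,0,0]
    - [2,0,0]
    - [3,0,0]
    - [4,0,0]
    - [4,0,0]
  rotation:
    - [0,0,0]
    - [0,0,0]
    - [0,0,0]
    - [0,0,0]
    - [0,0,0]
  claw: [20,20,20,20,20]

```text
clock: 6.85
ee_pos: [0.4173, -0.3299, 0.104]
tcp_rot: [0.525, 0.474, 0.524, -0.474]
force: [-0.7, -1.1, -1.9]
opening: 0.0298
```

step_arm:
  travel:
    - [0.5,0,0]
    - [0.5,0,0]
    - [0.5,0,0]
    - [0.5,0,0]
    - [0.5,0,0]
  rotation:
    - [0,0,0]
    - [0,0,0]
    - [0,0,0]
    - [0,0,0]
    - [0,0,0]
  claw: [20,34,45,56,60]

```text
clock: 7.35
ee_pos: [0.4172, -0.3298, 0.1034]
tcp_rot: [0.525, 0.474, 0.525, -0.474]
force: [-0.7, -0.6, 0.5]
opening: 0.0537
```

step_arm:
  travel:
    - [0,0,0]
    - [-20,0,0]
    - [-60,0,0]
    - [-100,0,0]
    - [-140,0,-10]
  rotation:
    - [0,0,0]
    - [0,0,0]
    - [0,0,0]
    - [0,0,0]
    - [0,0,0]
  claw: [60,60,60,60,60]

```text
clock: 7.85
ee_pos: [0.416, -0.3201, 0.2448]
tcp_rot: [0.524, 0.474, 0.525, -0.474]
force: [-0.5, 0.1, 0.5]
opening: 0.0602
```

```bash
python3 -c "
from h import *
s=arm.sense();print(s['ee_pos'],s['force'],s['opening'])
plan([.5905,-.0705,.24],np.radians(-84))
cv2.imwrite('pics/s5.png',arm.camera('scene'))
"
```

```text
[ 0.41596688 -0.32014467  0.24477965] [-0.52438109  0.13508639  0.47103538] 0.06018206282921786
t7.8 travel [   4.7  198.6 -230.9] rot [-0.005 -0.     0.   ]
```

View pics/s5.png

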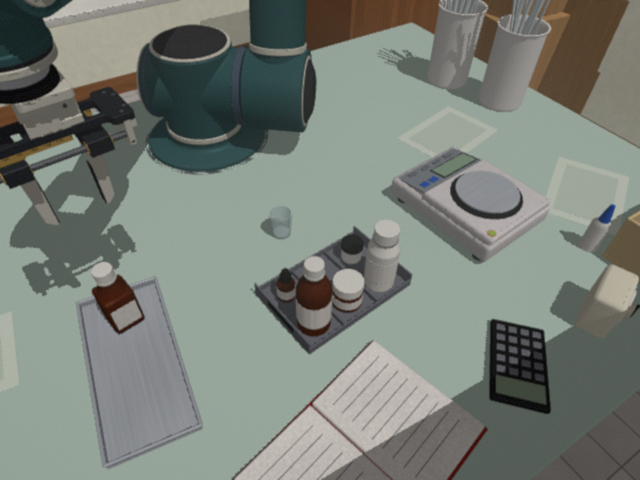

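The square bottle stands at px (118,305) in the tray. The round bottle is next.

step_arm:
  travel:
    - [0,33,-38]
    - [0,66,-77]
    - [0,99,-115]
    - [0,132,-154]
    - [0,165,-192]
  rotation:
    - [0,0,0]
    - [0,0,0]
    - [0,0,0]
    - [0,0,0]
    - [0,0,0]
  claw: [60,60,60,60,60]

```text
clock: 8.4
ee_pos: [0.56, -0.1129, 0.2434]
tcp_rot: [0.525, 0.474, 0.524, -0.474]
force: [-0.3, 0.4, -0.4]
opening: 0.0599
```

step_arm:
  travel:
    - [10,25,-30]
    - [30,33,-39]
    - [45,33,-39]
    - [55,33,-39]
    - [55,33,-39]
  rotation:
    - [0,0,0]
    - [0,0,0]
    - [0,0,0]
    - [0,0,0]
    - [0,0,0]
  claw: [60,60,60,60,60]

```text
clock: 8.9
ee_pos: [0.5872, -0.0735, 0.1869]
tcp_rot: [0.524, 0.474, 0.525, -0.475]
force: [-0.2, -0.4, 0.3]
opening: 0.0598
```

```bash
python3 -c "
from h import *
s=arm.sense();print(s['ee_pos'],s['force'],s['opening'])
plan([.5905,-.0705,.125],np.radians(-84))
K,T=cam('wrist',s);print(proj(K,T,[.5905,-.0705,.154]))
cv2.imwrite('pics/w6.png',arm.camera('wrist'))
"
```

```text
[ 0.58720078 -0.07354621  0.18693611] [-0.19364978 -0.40779067  0.26209387] 0.0598376470826812
t8.9 travel [61.9  3.7 -2.7] rot [-0.005 -0.     0.002]
[316.66328635 267.19873242]
```

View pics/w6.png

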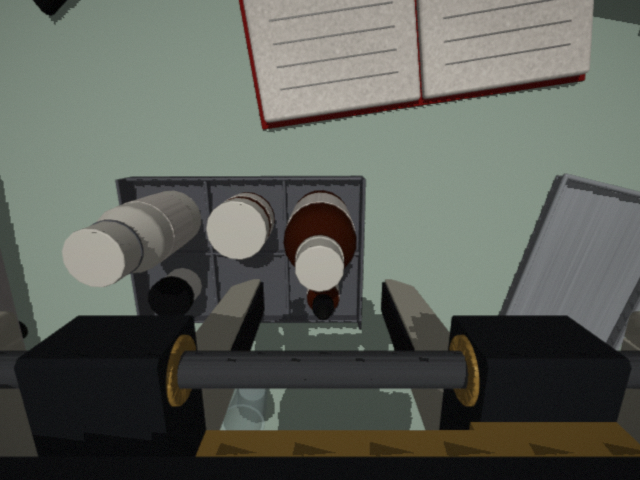

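step_arm:
  travel:
    - [20,4,-1]
    - [40,5,-1]
    - [55,5,-1]
    - [60,5,-1]
    - [60,5,-1]
  rotation:
    - [0,0,0]
    - [0,0,0]
    - [0,0,0]
    - [0,0,0]
    - [0,0,0]
  claw: [60,60,60,60,50]

```text
clock: 9.45
ee_pos: [0.5928, -0.0716, 0.1284]
tcp_rot: [0.524, 0.474, 0.525, -0.474]
force: [-0.4, -0.9, 1.1]
opening: 0.056
```

step_arm:
  travel:
    - [0,0,0]
    - [0,0,0]
    - [0,0,0]
    - [0,0,0]
    - [0,0,0]
  rotation:
    - [0,0,0]
    - [0,0,0]
    - [0,0,0]
    - [0,0,0]
    - [0,0,0]
  claw: [20,20,20,20,20]
  grip_force: 25

```text
clock: 9.95
ee_pos: [0.5933, -0.0712, 0.129]
tcp_rot: [0.525, 0.474, 0.524, -0.474]
force: [-0.6, 1.0, 4.6]
opening: 0.0292
```

step_arm:
  travel:
    - [-2,0,0]
    - [-8,0,0]
    - [-22,0,0]
    - [-46,0,0]
    - [-70,0,0]
  rotation:
    - [0,0,0]
    - [0,0,0]
    - [0,0,0]
    - [0,0,0]
    - [0,0,0]
  claw: [20,20,20,20,20]

```text
clock: 10.45
ee_pos: [0.5929, -0.0712, 0.1999]
tcp_rot: [0.524, 0.474, 0.525, -0.474]
force: [0.7, -0.7, -2.8]
opening: 0.0297
```

step_arm:
  travel:
    - [-20,-2,15]
    - [-25,-6,45]
    - [-25,-10,80]
    - [-25,-15,115]
    - [-25,-20,150]
  rotation:
    - [0,0,0]
    - [0,0,0]
    - [0,0,0]
    - [0,0,0]
    - [0,0,0]
  claw: [20,20,20,20,20]

```text
clock: 10.95
ee_pos: [0.588, -0.2238, 0.2246]
tcp_rot: [0.525, 0.474, 0.524, -0.474]
force: [0.3, 0.4, -3.4]
opening: 0.0293
```

step_arm:
  travel:
    - [0,-5,35]
    - [0,-10,70]
    - [0,-14,105]
    - [0,-17,123]
    - [0,-17,129]
  rotation:
    - [0,0,0]
    - [0,0,0]
    - [0,0,0]
    - [0,0,0]
    - [0,0,0]
  claw: [20,20,20,20,20]

```text
clock: 11.45
ee_pos: [0.5839, -0.3541, 0.2237]
tcp_rot: [0.524, 0.475, 0.524, -0.475]
force: [0.6, -0.3, -3.5]
opening: 0.0295
```

```bash
python3 -c "
from h import *
s=arm.sense();print(s['ee_pos'],s['force'],s['opening'])
plan([.5856,-.3526,.128],np.radians(-84))
cv2.imwrite('pics/w7.png',arm.camera('wrist'))
cv2.imwrite('pics/s7.png',arm.camera('scene'))
"
```

```text
[ 0.58389958 -0.35410941  0.22372519] [ 0.63205644 -0.30240624 -3.54034927] 0.029456439365913543
t11.4 travel [95.7  1.9 -1.3] rot [-0.006 -0.     0.   ]
```

View pics/w7.png

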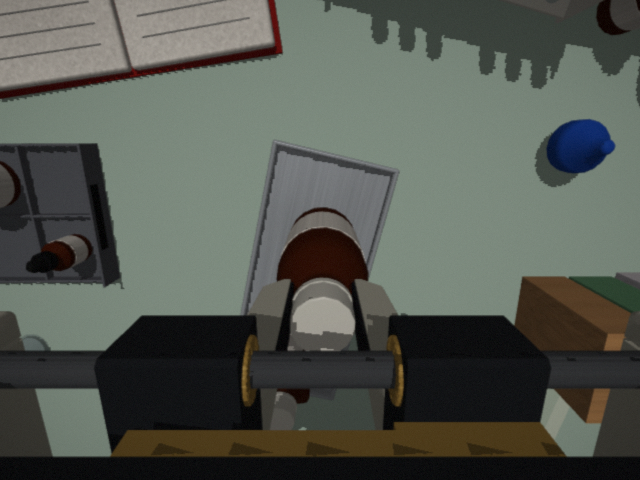

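View pics/s7.png

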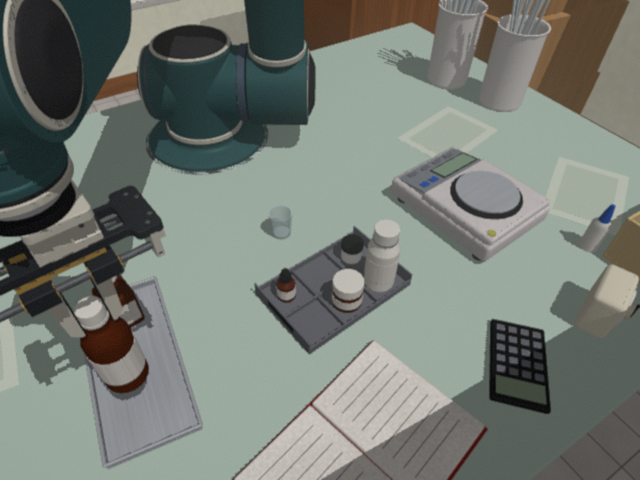

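The bottle is upright above the tray's far end, so I'll lower it.

step_arm:
  travel:
    - [25,1,-1]
    - [50,1,-1]
    - [72,1,-1]
    - [84,1,-1]
    - [90,1,-1]
  rotation:
    - [0,0,0]
    - [0,0,0]
    - [0,0,0]
    - [0,0,0]
    - [0,0,0]
  claw: [20,20,20,20,20]

```text
clock: 12.05
ee_pos: [0.5852, -0.3503, 0.1327]
tcp_rot: [0.524, 0.474, 0.525, -0.474]
force: [-0.8, -0.7, -3.6]
opening: 0.0298
```

step_arm:
  travel:
    - [0,0,0]
    - [1,0,0]
    - [2,0,0]
    - [3,0,0]
    - [4,0,0]
  rotation:
    - [0,0,0]
    - [0,0,0]
    - [0,0,0]
    - [0,0,0]
    - [0,0,0]
  claw: [20,20,20,20,20]

```text
clock: 12.55
ee_pos: [0.5852, -0.3515, 0.1297]
tcp_rot: [0.525, 0.474, 0.524, -0.474]
force: [0.0, 0.1, -2.2]
opening: 0.0296
```

step_arm:
  travel:
    - [0.5,0,0]
    - [1,0,0]
    - [1.5,0,0]
    - [2,0,0]
    - [2,0,0]
  rotation:
    - [0,0,0]
    - [0,0,0]
    - [0,0,0]
    - [0,0,0]
    - [0,0,0]
  claw: [20,20,20,20,20]

```text
clock: 13.05
ee_pos: [0.5854, -0.3515, 0.1281]
tcp_rot: [0.525, 0.474, 0.524, -0.474]
force: [-1.8, 1.4, 2.7]
opening: 0.0296
```

step_arm:
  travel:
    - [0,0,0]
    - [0,0,0]
    - [0,0,0]
    - [0,0,0]
    - [0,0,0]
  rotation:
    - [0,0,0]
    - [0,0,0]
    - [0,0,0]
    - [0,0,0]
    - [0,0,0]
  claw: [34,45,56,66,66]

```text
clock: 13.55
ee_pos: [0.5852, -0.3515, 0.1273]
tcp_rot: [0.525, 0.474, 0.525, -0.474]
force: [0.7, 0.0, 0.3]
opening: 0.0615
```

step_arm:
  travel:
    - [-10,0,0]
    - [-40,0,0]
    - [-80,0,-10]
    - [-90,5,-40]
    - [-90,10,-85]
  rotation:
    - [0,0,0]
    - [0,0,0]
    - [0,0,0]
    - [0,0,0]
    - [0,0,0]
  claw: [66,66,66,66,66]

```text
clock: 14.05
ee_pos: [0.5871, -0.2665, 0.2207]
tcp_rot: [0.525, 0.475, 0.523, -0.474]
force: [1.4, 0.2, -0.2]
opening: 0.0657
```

```bash
python3 -c "
from h import *
s=arm.sense();print(s['ee_pos'],s['force'],s['opening'])
plan([.577,.0745,.165],np.radians(-84))
cv2.imwrite('pics/s8.png',arm.camera('scene'))
"
```

```text
[ 0.5870553  -0.26653377  0.22067064] [ 1.43581638  0.22294408 -0.19043498] 0.06566766252857341
t14.1 travel [  55.    23.4 -340.5] rot [-0.006  0.002 -0.003]
```

View pics/s8.png

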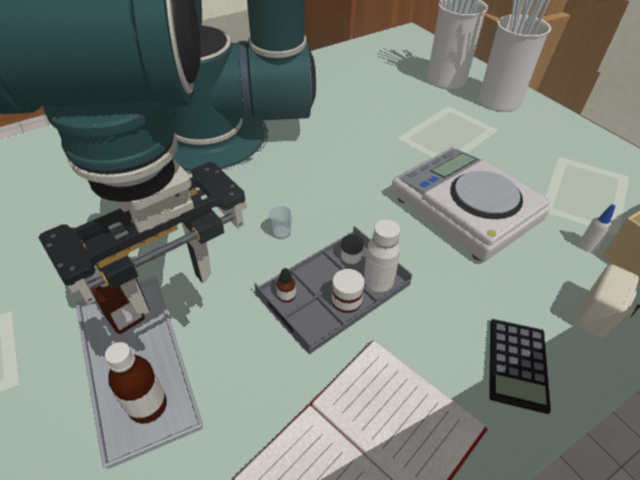

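The round bottle stands at (135,385). The plastic bottle is next.

step_arm:
  travel:
    - [0,4,-50]
    - [0,8,-100]
    - [0,12,-150]
    - [0,16,-200]
    - [0,20,-250]
  rotation:
    - [0,0,0]
    - [0,0,0]
    - [0,0,0]
    - [0,0,0]
    - [0,0,0]
  claw: [66,66,66,66,66]

```text
clock: 14.6
ee_pos: [0.5809, -0.014, 0.2184]
tcp_rot: [0.525, 0.474, 0.524, -0.474]
force: [0.6, -0.1, -0.4]
opening: 0.0658
```

step_arm:
  travel:
    - [5,2,-40]
    - [20,4,-75]
    - [35,4,-90]
    - [50,4,-91]
    - [50,4,-91]
  rotation:
    - [0,0,0]
    - [0,0,0]
    - [0,0,0]
    - [0,0,0]
    - [0,0,0]
  claw: [66,66,66,66,66]

```text
clock: 15.1
ee_pos: [0.5754, 0.0743, 0.1651]
tcp_rot: [0.524, 0.473, 0.525, -0.475]
force: [0.2, 0.2, -0.4]
opening: 0.0662
```

```bash
python3 -c "
from h import *
s=arm.sense();print(s['ee_pos'],s['force'],s['opening'])
plan([.577,.0745,.110],np.radians(-84))
K,T=cam('wrist',s);print(proj(K,T,[.577,.0745,.136]),proj(K,T,[.583,.0005,.06]))
cv2.imwrite('pics/w9.png',arm.camera('wrist'))
"
```

```text
[0.57538688 0.07431467 0.16510202] [ 0.23944548  0.21431825 -0.41713389] 0.06624827732123138
t15.1 travel [55.1  1.8 -0. ] rot [-0.004  0.     0.003]
[321.1159216  272.54786397] [414.63845427 239.95265978]
```

View pics/w9.png

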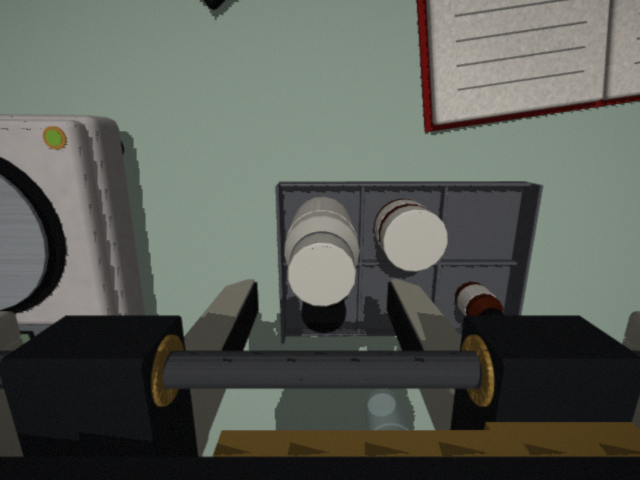

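step_arm:
  travel:
    - [20,0,0]
    - [38,0,0]
    - [50,0,0]
    - [53,0,0]
    - [53,0,0]
  rotation:
    - [0,0,0]
    - [0,0,0]
    - [0,0,0]
    - [0,0,0]
    - [0,0,0]
  claw: [66,66,66,66,60]

```text
clock: 15.65
ee_pos: [0.5763, 0.0745, 0.1147]
tcp_rot: [0.524, 0.474, 0.524, -0.474]
force: [0.7, -0.1, 1.5]
opening: 0.0619
```

step_arm:
  travel:
    - [0,0,0]
    - [0,0,0]
    - [0,0,0]
    - [0,0,0]
    - [0,0,0]
  rotation:
    - [0,0,0]
    - [0,0,0]
    - [0,0,0]
    - [0,0,0]
    - [0,0,0]
  claw: [30,30,30,30,30]
  grip_force: 25

```text
clock: 16.15
ee_pos: [0.5764, 0.0751, 0.115]
tcp_rot: [0.525, 0.474, 0.524, -0.474]
force: [-0.1, -0.4, 5.7]
opening: 0.0403
```

step_arm:
  travel:
    - [-2,0,0]
    - [-8,0,0]
    - [-22,0,0]
    - [-46,0,0]
    - [-70,0,0]
  rotation:
    - [0,0,0]
    - [0,0,0]
    - [0,0,0]
    - [0,0,0]
    - [0,0,0]
  claw: [30,30,30,30,30]

```text
clock: 16.65
ee_pos: [0.576, 0.075, 0.186]
tcp_rot: [0.525, 0.474, 0.525, -0.474]
force: [0.3, -0.1, -2.7]
opening: 0.0404
```

```bash
python3 -c "
from h import *
plan([.5012,-.3421,.235],np.radians(-84))
"
```

```text
t16.6 travel [ -49.  -116.4  407.5] rot [-0.004 -0.     0.   ]
```

step_arm:
  travel:
    - [-25,0,0]
    - [-45,-5,15]
    - [-50,-13,45]
    - [-50,-23,80]
    - [-50,-33,115]
  rotation:
    - [0,0,0]
    - [0,0,0]
    - [0,0,0]
    - [0,0,0]
    - [0,0,0]
  claw: [30,30,30,30,30]

```text
clock: 17.15
ee_pos: [0.5546, -0.0437, 0.2358]
tcp_rot: [0.525, 0.474, 0.524, -0.474]
force: [-0.4, -0.8, -2.1]
opening: 0.0406
```

step_arm:
  travel:
    - [0,-10,35]
    - [0,-20,70]
    - [0,-30,105]
    - [0,-40,140]
    - [0,-50,175]
  rotation:
    - [0,0,0]
    - [0,0,0]
    - [0,0,0]
    - [0,0,0]
    - [0,0,0]
  claw: [30,30,30,30,30]

```text
clock: 17.65
ee_pos: [0.5222, -0.2233, 0.2356]
tcp_rot: [0.525, 0.474, 0.524, -0.474]
force: [0.6, 0.9, -2.5]
opening: 0.0404
```

step_arm:
  travel:
    - [0,-10,35]
    - [0,-20,70]
    - [0,-28,100]
    - [0,-32,115]
    - [0,-33,118]
  rotation:
    - [0,0,0]
    - [0,0,0]
    - [0,0,0]
    - [0,0,0]
    - [0,0,0]
  claw: [30,30,30,30,30]

```text
clock: 18.15
ee_pos: [0.5014, -0.3437, 0.2348]
tcp_rot: [0.524, 0.475, 0.524, -0.475]
force: [0.8, 0.5, -2.1]
opening: 0.0403
```

```bash
python3 -c "
from h import *
s=arm.sense();print(s['ee_pos'],s['force'],s['opening'])
plan([.5012,-.3421,.114],np.radians(-84))
cv2.imwrite('pics/w10.png',arm.camera('wrist'))
cv2.imwrite('pics/s10.png',arm.camera('scene'))
"
```

```text
[ 0.50144324 -0.34372527  0.23480042] [ 0.77723406  0.47751996 -2.06747446] 0.040253162129881274
t18.1 travel [ 1.208e+02 -1.000e-01 -1.600e+00] rot [-0.006 -0.     0.   ]
```

View pics/w10.png

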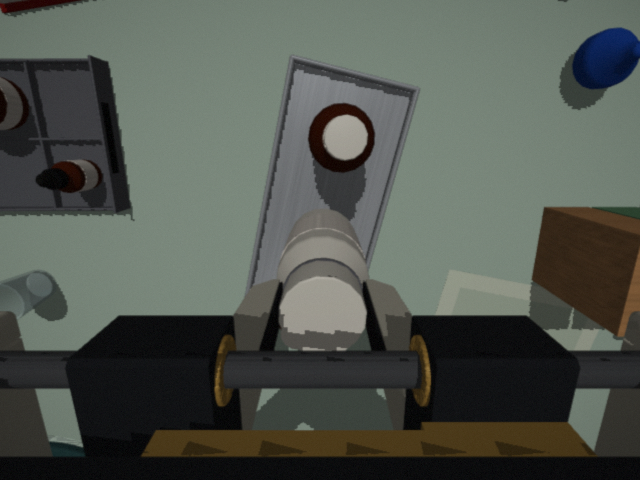

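View pics/s10.png

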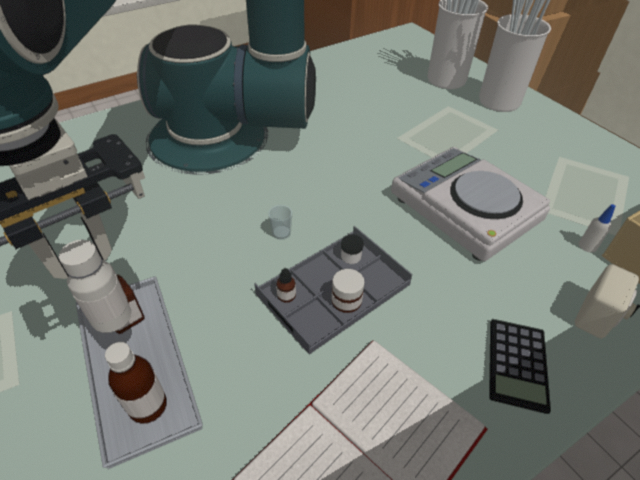

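The plastic bottle hangs between the other two with room to spare, so I'll lower it.

step_arm:
  travel:
    - [35,0,-1]
    - [65,0,-1]
    - [90,0,-1]
    - [106,0,-1]
    - [113,0,-1]
  rotation:
    - [0,0,0]
    - [0,0,0]
    - [0,0,0]
    - [0,0,0]
    - [0,0,0]
  claw: [30,30,30,30,30]

```text
clock: 18.75
ee_pos: [0.5017, -0.3404, 0.1203]
tcp_rot: [0.524, 0.474, 0.525, -0.474]
force: [-0.0, -0.0, -1.8]
opening: 0.0404
```

step_arm:
  travel:
    - [1,0,0]
    - [2,0,0]
    - [3,0,0]
    - [4,0,0]
    - [5,0,0]
  rotation:
    - [0,0,0]
    - [0,0,0]
    - [0,0,0]
    - [0,0,0]
    - [0,0,0]
  claw: [30,30,30,30,30]

```text
clock: 19.25
ee_pos: [0.5018, -0.3417, 0.1168]
tcp_rot: [0.525, 0.474, 0.524, -0.474]
force: [-0.1, -0.2, -1.6]
opening: 0.0404
```

step_arm:
  travel:
    - [0.5,0,0]
    - [1,0,0]
    - [1.5,0,0]
    - [2,0,0]
    - [2,0,0]
  rotation:
    - [0,0,0]
    - [0,0,0]
    - [0,0,0]
    - [0,0,0]
    - [0,0,0]
  claw: [30,30,30,30,30]

```text
clock: 19.75
ee_pos: [0.5017, -0.3416, 0.1143]
tcp_rot: [0.525, 0.474, 0.525, -0.474]
force: [-0.2, 0.5, -2.8]
opening: 0.0407
```

step_arm:
  travel:
    - [0.4,0,0]
    - [0.8,0,0]
    - [0.8,0,0]
    - [0.8,0,0]
    - [0.8,0,0]
  rotation:
    - [0,0,0]
    - [0,0,0]
    - [0,0,0]
    - [0,0,0]
    - [0,0,0]
  claw: [30,30,30,30,30]

```text
clock: 20.25
ee_pos: [0.5018, -0.3417, 0.1141]
tcp_rot: [0.525, 0.474, 0.524, -0.474]
force: [-1.2, 1.3, 5.1]
opening: 0.0405
```

step_arm:
  travel:
    - [0,0,0]
    - [0,0,0]
    - [0,0,0]
    - [0,0,0]
    - [0,0,0]
  rotation:
    - [0,0,0]
    - [0,0,0]
    - [0,0,0]
    - [0,0,0]
    - [0,0,0]
  claw: [44,55,62,66,66]

```text
clock: 20.75
ee_pos: [0.5017, -0.3415, 0.1135]
tcp_rot: [0.524, 0.474, 0.525, -0.474]
force: [-0.9, 0.1, 0.7]
opening: 0.0653
```

step_arm:
  travel:
    - [-10,0,0]
    - [-40,0,0]
    - [-80,0,0]
    - [-105,5,-30]
    - [-105,15,-75]
  rotation:
    - [0,0,0]
    - [0,0,0]
    - [0,0,0]
    - [0,0,0]
    - [0,0,0]
  claw: [66,66,66,66,66]

```text
clock: 21.25
ee_pos: [0.5097, -0.2665, 0.2235]
tcp_rot: [0.526, 0.475, 0.522, -0.475]
force: [0.9, 0.3, -0.6]
opening: 0.0659
```

```bash
python3 -c "
from h import *
s=arm.sense();print(s['ee_pos'],s['force'],s['opening'])
plan([.583,.0005,.12],np.radians(-84))
cv2.imwrite('pics/s11.png',arm.camera('scene'))
"
```

```text
[ 0.50968339 -0.26648275  0.22350742] [ 0.93163818  0.26606677 -0.57928761] 0.06591930789539935
t21.2 travel [ 103.    98.6 -258.9] rot [-0.007  0.004 -0.005]
```

View pics/s11.png

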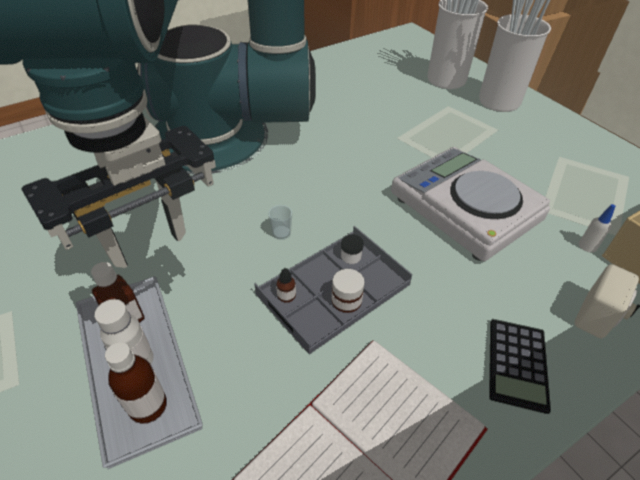

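All three bottles stand in a row in the tray. The jar is next, at px (348,290).

step_arm:
  travel:
    - [0,18,-46]
    - [0,36,-92]
    - [0,54,-138]
    - [0,70,-184]
    - [20,85,-225]
  rotation:
    - [0,0,0]
    - [0,0,0]
    - [0,0,0]
    - [0,0,0]
    - [0,0,0]
  claw: [76,76,76,76,76]

```text
clock: 21.8
ee_pos: [0.5721, -0.0308, 0.2018]
tcp_rot: [0.526, 0.475, 0.523, -0.473]
force: [0.6, -0.5, -0.5]
opening: 0.0759
```

step_arm:
  travel:
    - [30,12,-30]
    - [60,13,-34]
    - [80,13,-34]
    - [83,13,-34]
    - [83,13,-34]
  rotation:
    - [0,0,0]
    - [0,0,0]
    - [0,0,0]
    - [0,0,0]
    - [0,0,0]
  claw: [76,76,76,76,76]

```text
clock: 22.3
ee_pos: [0.5806, 0.002, 0.1162]
tcp_rot: [0.525, 0.474, 0.525, -0.474]
force: [-0.4, 0.7, -0.0]
opening: 0.0758
```

```bash
python3 -c "
from h import *
s=arm.sense();print(s['ee_pos'],s['force'],s['opening'])
plan([.583,.0005,.03],np.radians(-84))
K,T=cam('wrist',s);print(proj(K,T,[.583,.0005,.06]))
cv2.imwrite('pics/w12.png',arm.camera('wrist'))
"
```

```text
[0.58055925 0.00200446 0.11622086] [-0.35462299  0.70085586 -0.02413168] 0.07583532922189708
t22.3 travel [86.2  2.3  1.7] rot [-0.004 -0.     0.   ]
[323.88628809 257.09002353]
```

View pics/w12.png

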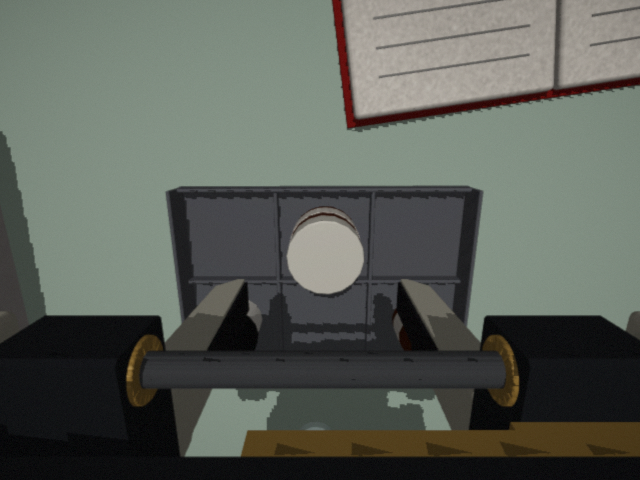

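The lid centre is at (326,257), within 2 px of the prediction. Going down.

step_arm:
  travel:
    - [25,2,2.5]
    - [50,2,2.5]
    - [70,2,2.5]
    - [81,2,2.5]
    - [85,2,2.5]
  rotation:
    - [0,0,0]
    - [0,0,0]
    - [0,0,0]
    - [0,0,0]
    - [0,0,0]
  claw: [76,76,76,76,76]

```text
clock: 22.85
ee_pos: [0.583, -0.0004, 0.0308]
tcp_rot: [0.525, 0.474, 0.524, -0.474]
force: [-0.1, 0.1, 0.1]
opening: 0.0759
```

step_arm:
  travel:
    - [0,0,0]
    - [0,0,0]
    - [0,0,0]
    - [0,0,0]
    - [0,0,0]
  rotation:
    - [0,0,0]
    - [0,0,0]
    - [0,0,0]
    - [0,0,0]
    - [0,0,0]
  claw: [60,40,40,40,40]
  grip_force: 18

```text
clock: 23.35
ee_pos: [0.5832, -0.0002, 0.0315]
tcp_rot: [0.525, 0.474, 0.524, -0.474]
force: [-0.7, 0.2, 7.0]
opening: 0.0518
```

step_arm:
  travel:
    - [0,0,0]
    - [-4,0,0]
    - [-14,0,0]
    - [-36,0,0]
    - [-64,0,0]
  rotation:
    - [0,0,0]
    - [0,0,0]
    - [0,0,0]
    - [0,0,0]
    - [0,0,0]
  claw: [40,40,40,40,40]

```text
clock: 23.85
ee_pos: [0.5821, -0.0002, 0.0949]
tcp_rot: [0.524, 0.474, 0.525, -0.475]
force: [0.4, -0.2, -1.4]
opening: 0.0519
```

```bash
python3 -c "
from h import *
s=arm.sense();print(s['ee_pos'],s['force'],s['opening'])
plan([.556,.340,.18],np.radians(-84))
"
```

```text
[ 5.82080438e-01 -1.63784677e-04  9.48750294e-02] [ 0.35819063 -0.15817521 -1.44837082] 0.0518736925389133
t23.9 travel [ -85.     8.1 -341.1] rot [-0.004 -0.     0.002]
```

step_arm:
  travel:
    - [-30,0,0]
    - [-60,0,-12]
    - [-80,1,-42]
    - [-85,2,-80]
    - [-85,3,-120]
  rotation:
    - [0,0,0]
    - [0,0,0]
    - [0,0,0]
    - [0,0,0]
    - [0,0,0]
  claw: [40,40,40,40,40]

```text
clock: 24.35
ee_pos: [0.5738, 0.1205, 0.1818]
tcp_rot: [0.525, 0.475, 0.524, -0.474]
force: [1.0, -0.3, -1.7]
opening: 0.0516
```

step_arm:
  travel:
    - [0,1,-40]
    - [0,2,-80]
    - [0,3,-118]
    - [0,3,-140]
    - [0,3,-145]
  rotation:
    - [0,0,0]
    - [0,0,0]
    - [0,0,0]
    - [0,0,0]
    - [0,0,0]
  claw: [40,40,40,40,40]

```text
clock: 24.85
ee_pos: [0.5614, 0.2662, 0.18]
tcp_rot: [0.525, 0.474, 0.525, -0.474]
force: [-0.3, 0.1, -1.9]
opening: 0.0513
```

```bash
python3 -c "
from h import *
s=arm.sense();print(s['ee_pos'],s['force'],s['opening'],s['joint_velocities'].round(2))
plan([.556,.340,.18],np.radians(-84))
K,T=cam('wrist',s);c=np.array([.556,.340,.078]);print([proj(K,T,c+d).round(0) for d in ([0,0,0],[.06,0,0],[-.06,0,0],[0,.06,0],[0,-.06,0])])
cv2.imwrite('pics/w13.png',arm.camera('wrist'))
import pickle;pickle.dump(s,open('w13.pkl','wb'))
"
```

```text
[0.56144902 0.26618975 0.17999422] [-0.28601115  0.10310515 -1.87342225] 0.05125942735088651 [ 0.04  0.02 -0.02 -0.01  0.    0.04]
t24.9 travel [  0.    2.2 -74. ] rot [-0.002 -0.     0.   ]
[array([227., 239.]), array([230., 161.]), array([225., 308.]), array([150., 231.]), array([303., 246.])]
```

View pics/w13.png

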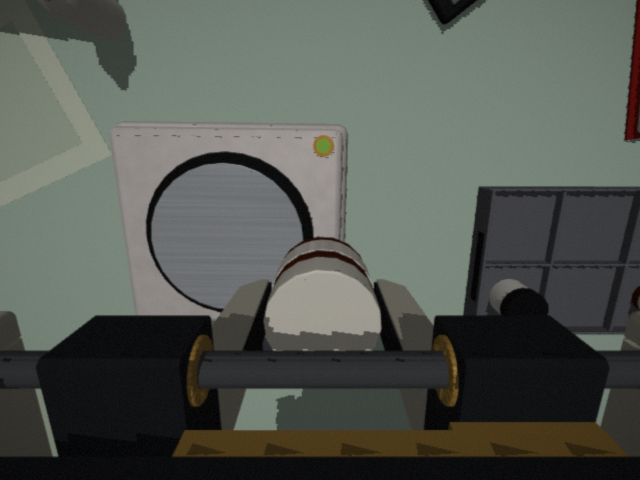

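The pan's left, top and right edges, at (152,230), (222,162) and (303,240), agree with the projection to about 1–2 px. Its centre is about (0.555, 0.339).

step_arm:
  travel:
    - [0,1,-25]
    - [0,1,-50]
    - [0,1,-68]
    - [10,1,-73]
    - [25,1,-73]
  rotation:
    - [0,0,0]
    - [0,0,0]
    - [0,0,0]
    - [0,0,0]
    - [0,0,0]
  claw: [40,40,40,40,40]

```text
clock: 25.4
ee_pos: [0.556, 0.3367, 0.1542]
tcp_rot: [0.525, 0.474, 0.524, -0.474]
force: [-0.1, -0.5, -1.8]
opening: 0.0516
```

step_arm:
  travel:
    - [18,0,0]
    - [32,0,0]
    - [40,0,0]
    - [43,0,0]
    - [44,0,0]
  rotation:
    - [0,0,0]
    - [0,0,0]
    - [0,0,0]
    - [0,0,0]
    - [0,0,0]
  claw: [40,40,40,40,40]

```text
clock: 25.9
ee_pos: [0.5558, 0.3366, 0.1105]
tcp_rot: [0.524, 0.474, 0.524, -0.474]
force: [-0.3, 0.1, -2.5]
opening: 0.0513
```

```bash
python3 -c "
from h import *
s=arm.sense();print(s['ee_pos'],s['force'],s['opening'])
plan([.555,.339,.1055],np.radians(-84))
cv2.imwrite('pics/w14.png',arm.camera('wrist'))
cv2.imwrite('pics/s14.png',arm.camera('scene'))
"
```

```text
[0.55579737 0.33659903 0.110473  ] [-0.32239642  0.14323605 -2.4808307 ] 0.05134699763423265
t25.9 travel [ 5.  -0.6 -2.5] rot [-0.004  0.     0.   ]
```

View pics/w14.png

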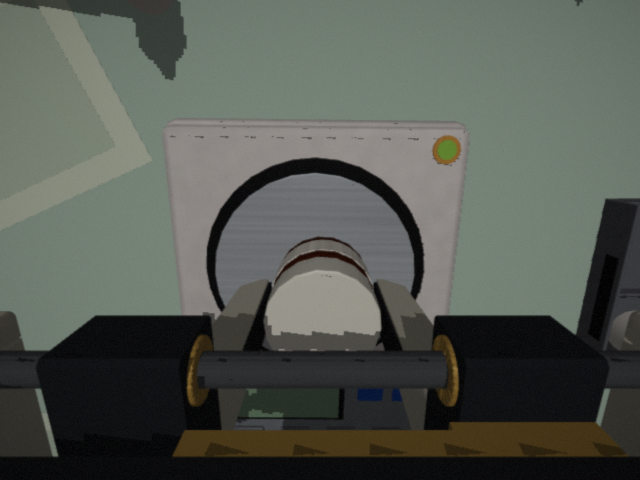

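View pics/s14.png

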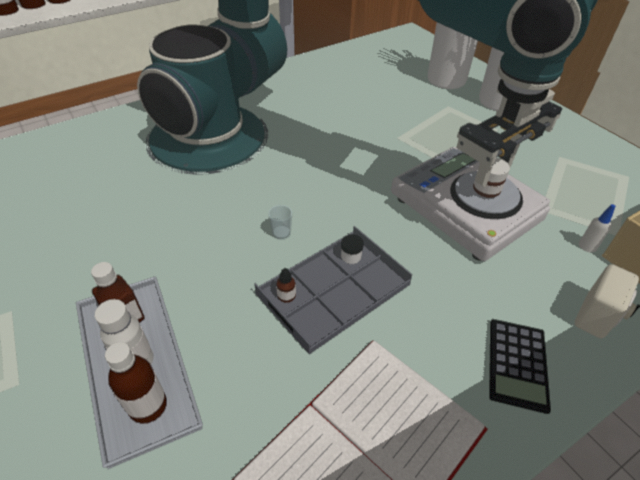

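```bash
python3 -c "
from h import *
s=arm.sense();K,T=cam('wrist',s)
l,r,t=[onz(K,T,u,.078) for u in [(217,252),(413,248),(315,173)]]
print(l,r,t,np.linalg.norm(l-r))
P=np.array([l,r,t])[:,:2]
A=np.c_[2*P,np.ones(3)];x=np.linalg.solve(A,(P**2).sum(1));print(x[:2],np.sqrt(x[2]+x[0]**2+x[1]**2))
im=cv2.imread('pics/w14.png')[150:320,190:440];cv2.imwrite('pics/c14.png',cv2.resize(im,None,fx=3,fy=3))
"
```

```text
[0.56279885 0.39918057 0.078     ] [0.57686722 0.28475324 0.078     ] [0.61423535 0.34614376 0.078     ] 0.11528890855280896
[0.55498447 0.34014133] 0.05955414100614771
```

View pics/c14.png

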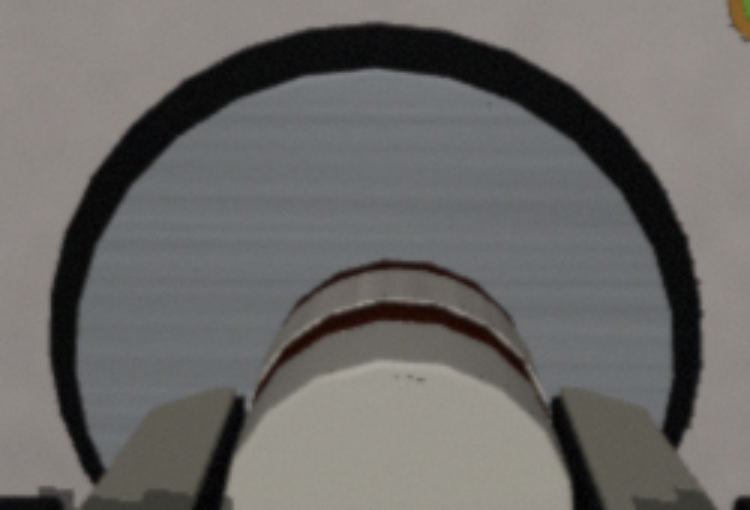

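The three-point circle on the pan rim gives a centre of (0.555, 0.340) and a radius of 59.6 mm (true 60). I'll shift 3 mm and lower.

step_arm:
  travel:
    - [0,-0.5,-1.5]
    - [0,-0.5,-3.3]
    - [1,-0.5,-3.3]
    - [2,-0.5,-3.3]
    - [3,-0.5,-3.3]
  rotation:
    - [0,0,0]
    - [0,0,0]
    - [0,0,0]
    - [0,0,0]
    - [0,0,0]
  claw: [40,40,40,40,40]

```text
clock: 26.5
ee_pos: [0.5549, 0.34, 0.1075]
tcp_rot: [0.525, 0.474, 0.525, -0.474]
force: [-1.4, 0.5, -1.6]
opening: 0.0515
```

step_arm:
  travel:
    - [0.5,0,0]
    - [1,0,0]
    - [1.5,0,0]
    - [2,0,0]
    - [2,0,0]
  rotation:
    - [0,0,0]
    - [0,0,0]
    - [0,0,0]
    - [0,0,0]
    - [0,0,0]
  claw: [40,40,40,40,40]

```text
clock: 27.0
ee_pos: [0.5549, 0.34, 0.1056]
tcp_rot: [0.525, 0.474, 0.525, -0.474]
force: [0.0, -1.0, -2.2]
opening: 0.0517
```

step_arm:
  travel:
    - [0.4,0,0]
    - [0.8,0,0]
    - [0.8,0,0]
    - [0.8,0,0]
    - [0.8,0,0]
  rotation:
    - [0,0,0]
    - [0,0,0]
    - [0,0,0]
    - [0,0,0]
    - [0,0,0]
  claw: [40,40,40,40,40]

```text
clock: 27.5
ee_pos: [0.555, 0.34, 0.1055]
tcp_rot: [0.525, 0.474, 0.524, -0.474]
force: [-3.7, -2.2, 5.4]
opening: 0.0517
```

Contact at +5 N. Opening slowly.

step_arm:
  travel:
    - [0,0,0]
    - [0,0,0]
    - [0,0,0]
    - [0,0,0]
    - [0,0,0]
  rotation:
    - [0,0,0]
    - [0,0,0]
    - [0,0,0]
    - [0,0,0]
    - [0,0,0]
  claw: [55,62,70,76,76]

```text
clock: 28.0
ee_pos: [0.5549, 0.3401, 0.1048]
tcp_rot: [0.525, 0.474, 0.525, -0.474]
force: [0.4, -0.6, -0.7]
opening: 0.0752
```

step_arm:
  travel:
    - [-10,0,0]
    - [-35,0,0]
    - [-75,0,0]
    - [-120,0,0]
    - [-150,0,20]
  rotation:
    - [0,0,0]
    - [0,0,0]
    - [0,0,0]
    - [0,0,0]
    - [0,0,0]
  claw: [76,76,76,76,76]

```text
clock: 28.5
ee_pos: [0.5568, 0.3213, 0.2589]
tcp_rot: [0.525, 0.475, 0.525, -0.473]
force: [0.6, -0.8, -0.1]
opening: 0.0759
```

```bash
python3 -c "
from h import *
s=arm.sense();print(s['ee_pos'],s['force'],s['opening'])
K,T=cam('wrist',s);w=arm.camera('wrist')
cv2.imwrite('pics/w15.png',w)
print(proj(K,T,[.555,.34,.134]),proj(K,T,[.555,.34,.078]))
plan([.5017,-.3416,.25],np.radians(-84))
"
```

```text
[0.5567899  0.3212882  0.25894793] [ 0.61550452 -0.80835107 -0.12142366] 0.07592898186711622
[299.48042498 234.42677189] [302.97854676 220.46435807]
t28.6 travel [  11.5 -122.8  651.2] rot [-0.004 -0.002 -0.008]
```

View pics/w15.png

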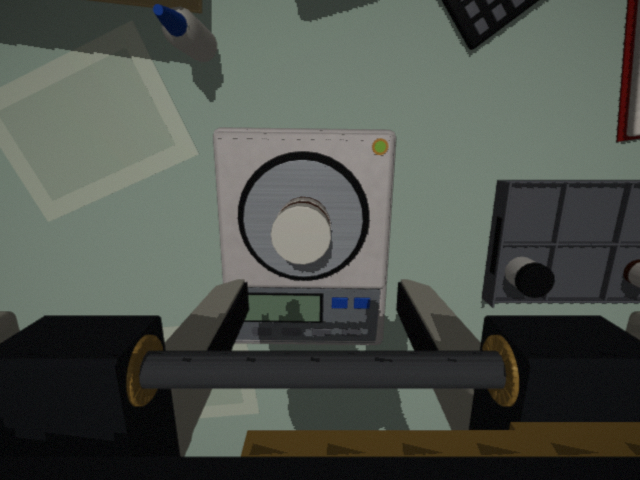

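Run:
```python
from h import *
from scipy.optimize import least_squares
s=arm.sense();K,T=cam('wrist',s);im=cv2.imread('pics/w15.png')
g=cv2.GaussianBlur(cv2.cvtColor(im,cv2.COLOR_BGR2GRAY),(3,3),0).astype(float)
pts=[]
for a in np.arange(0,360,4):
    d=np.array([np.cos(np.radians(a)),np.sin(np.radians(a))]);rr=np.arange(45,75,.5)
    v=np.array([g[int(round(217+r*d[1])),int(round(304+r*d[0]))] for r in rr])
    k=np.argmin(v); 
    if v[k]>45: continue
    half=(v[0]+v[k])/2
    j=np.where(v[:k]>80)[0]
    if len(j): pts.append(np.array([304,217])+rr[j[-1]]*d)
P=np.array([onz(K,T,p,.078)[:2] for p in pts])
f=lambda x:np.hypot(P[:,0]-x[0],P[:,1]-x[1])-x[2]
r=least_squares(f,[.555,.34,.06],loss='soft_l1',f_scale=.001);print(len(P),r.x,np.std(r.fun))
m=(im[200:270,265:335].min(2)>140).astype(np.uint8)
cs,_=cv2.findContours(m,0,cv2.CHAIN_APPROX_NONE);k=max(cs,key=cv2.contourArea);e=cv2.minEnclosingCircle(k);print(e)
print(onz(K,T,(265+e[0][0],200+e[0][1]),.134))
```

```text
90 [0.55641503 0.33808665 0.05953   ] 0.0003567982220803685
((36.5, 11.5), 13.509356498718262)
[0.57585402 0.33769996 0.134     ]
```

Run:
```python
from h import *
s=arm.sense();K,T=cam('wrist',s);im=cv2.imread('pics/w15.png')
c=im[190:275,262:345];hsv=cv2.cvtColor(c,cv2.COLOR_BGR2HSV)
print(c[45,39],c[20,10])
m=((c[:,:,2].astype(int)-c[:,:,0]>6)&(c.min(2)>120)).astype(np.uint8)
m=cv2.morphologyEx(m,cv2.MORPH_OPEN,np.ones((5,5)))
cs,_=cv2.findContours(m,0,cv2.CHAIN_APPROX_NONE);k=max(cs,key=cv2.contourArea);print(cv2.boundingRect(k),cv2.fitEllipse(k))
e=cv2.fitEllipse(k)[0];print(onz(K,T,(262+e[0],190+e[1]),.134))
```

```text
[138 148 150] [111 108 106]
(10, 16, 58, 57) ((38.26572799682617, 44.442970275878906), (56.123172760009766, 57.863407135009766), 105.04013061523438)
[0.55572816 0.33703744 0.134     ]
```

The jar is centred to within about 1 mm in both axes (lid (0.5557, 0.3370) against pan (0.5564, 0.3381) in the same picture). Now the bottles go back, starting with the plastic one.

step_arm:
  travel:
    - [-5,-9,48]
    - [-5,-18,96]
    - [-5,-27,144]
    - [-5,-36,192]
    - [-5,-45,240]
  rotation:
    - [0,0,0]
    - [0,0,0]
    - [0,0,0]
    - [0,0,0]
    - [0,0,0]
  claw: [66,66,66,66,66]

```text
clock: 29.05
ee_pos: [0.5356, 0.0751, 0.2605]
tcp_rot: [0.525, 0.474, 0.524, -0.474]
force: [1.2, -0.5, 0.6]
opening: 0.0664
```

step_arm:
  travel:
    - [0,-9,48]
    - [0,-18,96]
    - [0,-27,144]
    - [0,-36,192]
    - [0,-45,240]
  rotation:
    - [0,0,0]
    - [0,0,0]
    - [0,0,0]
    - [0,0,0]
    - [0,0,0]
  claw: [66,66,66,66,66]

```text
clock: 29.55
ee_pos: [0.515, -0.1684, 0.2607]
tcp_rot: [0.525, 0.474, 0.524, -0.474]
force: [0.9, 0.6, 0.6]
opening: 0.066
```

```bash
python3 -c "
from h import *
s=arm.sense();print(s['ee_pos'],s['force'],s['opening'])
plan([.5018,-.3417,.18],np.radians(-84))
"
```

```text
[ 0.51497834 -0.16842741  0.26066409] [0.93286738 0.62741449 0.59256894] 0.06598133282917416
t29.6 travel [ 80.7 -30.6 171. ] rot [-0.004  0.    -0.001]
```

step_arm:
  travel:
    - [0,-8,48]
    - [0,-16,96]
    - [5,-24,140]
    - [30,-30,165]
    - [50,-31,169]
  rotation:
    - [0,0,0]
    - [0,0,0]
    - [0,0,0]
    - [0,0,0]
    - [0,0,0]
  claw: [66,66,66,66,66]

```text
clock: 30.05
ee_pos: [0.5009, -0.3405, 0.209]
tcp_rot: [0.524, 0.475, 0.524, -0.475]
force: [0.3, 0.0, -1.2]
opening: 0.0658
```

step_arm:
  travel:
    - [25,0,0]
    - [35,0,0]
    - [35,0,0]
    - [35,0,0]
    - [35,0,0]
  rotation:
    - [0,0,0]
    - [0,0,0]
    - [0,0,0]
    - [0,0,0]
    - [0,0,0]
  claw: [66,66,66,66,66]

```text
clock: 30.55
ee_pos: [0.5023, -0.3378, 0.1765]
tcp_rot: [0.525, 0.474, 0.524, -0.474]
force: [0.3, -0.4, 0.4]
opening: 0.0659
```

```bash
python3 -c "
from h import *
s=arm.sense();print(s['ee_pos'],s['force'],s['opening'])
K,T=cam('wrist',s);w=arm.camera('wrist')
cv2.imwrite('pics/w16.png',w)
print(proj(K,T,[.5018,-.3417,.135]),proj(K,T,[.5852,-.3515,.153]))
plan([.5018,-.3417,.114],np.radians(-84))
"
```

```text
[ 0.50230865 -0.3378257   0.17646873] [ 0.3361933  -0.3804577   0.39863043] 0.0658635701175103
[327.22558216 269.48475777] [364.0773785  130.55231658]
t30.6 travel [62.3 -0.9  3.7] rot [-0.004  0.001 -0.001]
```

View pics/w16.png

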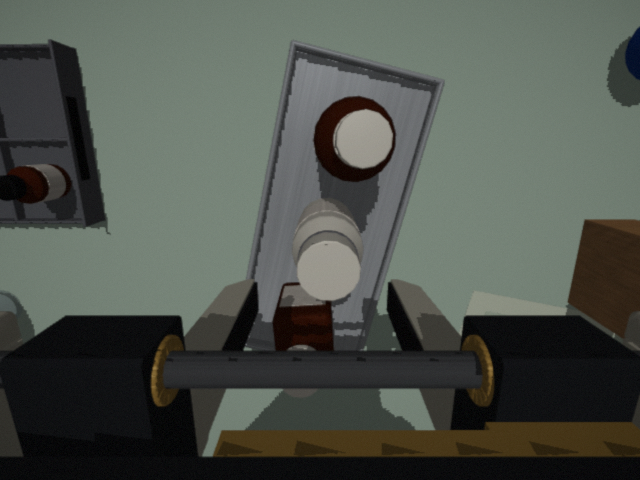

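The plastic cap is at (328,270), as predicted. I'll grasp it.

step_arm:
  travel:
    - [25,-1,4]
    - [45,-1,4]
    - [58,-1,4]
    - [62,-1,4]
    - [62,-1,4]
  rotation:
    - [0,0,0]
    - [0,0,0]
    - [0,0,0]
    - [0,0,0]
    - [0,0,0]
  claw: [66,66,66,66,60]

```text
clock: 31.1
ee_pos: [0.5013, -0.3418, 0.1131]
tcp_rot: [0.525, 0.474, 0.525, -0.474]
force: [-0.5, -0.9, -0.0]
opening: 0.0625
```

step_arm:
  travel:
    - [0,0,0]
    - [0,0,0]
    - [0,0,0]
    - [0,0,0]
    - [0,0,0]
  rotation:
    - [0,0,0]
    - [0,0,0]
    - [0,0,0]
    - [0,0,0]
    - [0,0,0]
  claw: [30,30,30,30,30]
  grip_force: 25

```text
clock: 31.6
ee_pos: [0.5015, -0.342, 0.1136]
tcp_rot: [0.525, 0.474, 0.524, -0.474]
force: [-1.2, 0.8, 6.4]
opening: 0.0406
```

step_arm:
  travel:
    - [-2,0,0]
    - [-8,0,0]
    - [-22,0,0]
    - [-46,0,0]
    - [-70,0,0]
  rotation:
    - [0,0,0]
    - [0,0,0]
    - [0,0,0]
    - [0,0,0]
    - [0,0,0]
  claw: [30,30,30,30,30]

```text
clock: 32.1
ee_pos: [0.5011, -0.3418, 0.1844]
tcp_rot: [0.524, 0.474, 0.525, -0.474]
force: [-0.2, -0.3, -3.2]
opening: 0.0405
```

```bash
python3 -c "
from h import *
print(arm.sense()['ee_pos'])
plan([.5762,.0750,.235],np.radians(-84))
"
```

```text
[ 0.50107882 -0.3417668   0.18437887]
t32.1 travel [ -50.6  116.7 -407.1] rot [-0.004 -0.     0.   ]
```

step_arm:
  travel:
    - [-25,0,0]
    - [-45,4,-15]
    - [-50,13,-45]
    - [-50,23,-80]
    - [-50,33,-115]
  rotation:
    - [0,0,0]
    - [0,0,0]
    - [0,0,0]
    - [0,0,0]
    - [0,0,0]
  claw: [30,30,30,30,30]

```text
clock: 32.6
ee_pos: [0.5225, -0.223, 0.2342]
tcp_rot: [0.525, 0.474, 0.524, -0.474]
force: [0.4, -0.2, -2.4]
opening: 0.0408
```

step_arm:
  travel:
    - [0,10,-35]
    - [0,20,-70]
    - [0,30,-105]
    - [0,40,-140]
    - [0,50,-175]
  rotation:
    - [0,0,0]
    - [0,0,0]
    - [0,0,0]
    - [0,0,0]
    - [0,0,0]
  claw: [30,30,30,30,30]

```text
clock: 33.1
ee_pos: [0.5546, -0.0435, 0.2341]
tcp_rot: [0.525, 0.474, 0.524, -0.474]
force: [0.4, -0.7, -1.7]
opening: 0.0406
```

step_arm:
  travel:
    - [0,10,-35]
    - [0,20,-70]
    - [0,29,-100]
    - [0,33,-115]
    - [0,34,-117]
  rotation:
    - [0,0,0]
    - [0,0,0]
    - [0,0,0]
    - [0,0,0]
    - [0,0,0]
  claw: [30,30,30,30,30]

```text
clock: 33.6
ee_pos: [0.5767, 0.0762, 0.2334]
tcp_rot: [0.525, 0.474, 0.525, -0.474]
force: [-0.8, -0.8, -2.8]
opening: 0.0406
```

```bash
python3 -c "
from h import *
s=arm.sense();print(s['ee_pos'],s['force'],s['opening'])
plan([.5762,.0750,.1146],np.radians(-84))
cv2.imwrite('pics/w17.png',arm.camera('wrist'))
"
```

```text
[0.57672344 0.07618228 0.23339662] [-0.81410861 -0.7629392  -2.76395584] 0.040559867930476515
t33.6 travel [118.8  -0.7   1.1] rot [-0.002 -0.    -0.   ]
```

View pics/w17.png

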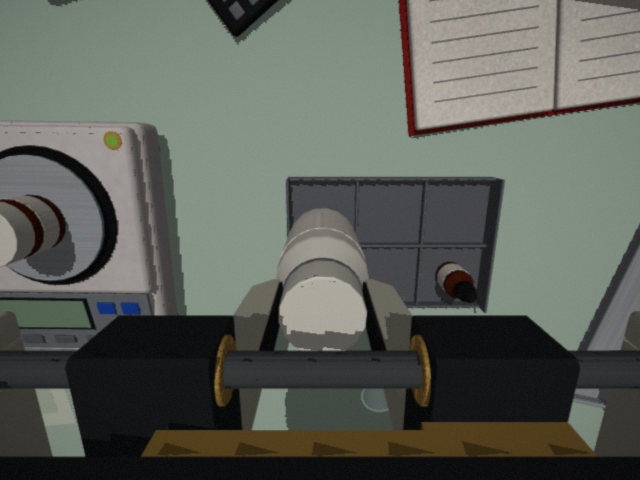

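step_arm:
  travel:
    - [30,0,0]
    - [60,-0.5,0.5]
    - [88,-0.5,0.5]
    - [104,-0.5,0.5]
    - [111,-0.5,0.5]
  rotation:
    - [0,0,0]
    - [0,0,0]
    - [0,0,0]
    - [0,0,0]
    - [0,0,0]
  claw: [30,30,30,30,30]

```text
clock: 34.15
ee_pos: [0.5758, 0.0734, 0.1207]
tcp_rot: [0.524, 0.474, 0.525, -0.475]
force: [-0.2, -1.0, -2.2]
opening: 0.0404
```

step_arm:
  travel:
    - [1,0,0]
    - [2,0,0]
    - [3,0,0]
    - [4,0,0]
    - [5,0,0]
  rotation:
    - [0,0,0]
    - [0,0,0]
    - [0,0,0]
    - [0,0,0]
    - [0,0,0]
  claw: [30,30,30,30,30]

```text
clock: 34.65
ee_pos: [0.5764, 0.0744, 0.1173]
tcp_rot: [0.525, 0.474, 0.524, -0.474]
force: [-0.2, 0.1, -2.2]
opening: 0.0405
```

step_arm:
  travel:
    - [0.5,0,0]
    - [1,0,0]
    - [1.5,0,0]
    - [2,0,0]
    - [2,0,0]
  rotation:
    - [0,0,0]
    - [0,0,0]
    - [0,0,0]
    - [0,0,0]
    - [0,0,0]
  claw: [30,30,30,30,30]

```text
clock: 35.15
ee_pos: [0.5762, 0.0743, 0.1148]
tcp_rot: [0.525, 0.474, 0.525, -0.474]
force: [0.2, -0.7, -2.5]
opening: 0.0405
```

step_arm:
  travel:
    - [0.4,0,0]
    - [0.8,0,0]
    - [0.8,0,0]
    - [0.8,0,0]
    - [0.8,0,0]
  rotation:
    - [0,0,0]
    - [0,0,0]
    - [0,0,0]
    - [0,0,0]
    - [0,0,0]
  claw: [30,30,30,30,30]

```text
clock: 35.65
ee_pos: [0.5764, 0.0744, 0.1146]
tcp_rot: [0.525, 0.474, 0.524, -0.474]
force: [-1.3, 0.8, 5.5]
opening: 0.0406
```

Contact, so I'll release.

step_arm:
  travel:
    - [0,0,0]
    - [0,0,0]
    - [0,0,0]
    - [0,0,0]
    - [0,0,0]
  rotation:
    - [0,0,0]
    - [0,0,0]
    - [0,0,0]
    - [0,0,0]
    - [0,0,0]
  claw: [44,55,62,66,66]

```text
clock: 36.15
ee_pos: [0.5762, 0.0743, 0.1139]
tcp_rot: [0.525, 0.474, 0.525, -0.474]
force: [0.1, -0.0, -0.6]
opening: 0.0656
```

step_arm:
  travel:
    - [-10,0,0]
    - [-40,0,0]
    - [-80,0,0]
    - [-105,0,30]
    - [-105,-6,75]
  rotation:
    - [0,0,0]
    - [0,0,0]
    - [0,0,0]
    - [0,0,0]
    - [0,0,0]
  claw: [66,66,66,66,66]

```text
clock: 36.65
ee_pos: [0.5791, -0.0004, 0.2242]
tcp_rot: [0.527, 0.475, 0.524, -0.472]
force: [0.5, 0.0, 0.1]
opening: 0.066
```

```bash
python3 -c "
from h import *
s=arm.sense();print(s['ee_pos'],s['force'],s['opening'])
plan([.584,-.3515,.22],np.radians(-84))
cv2.imwrite('pics/s18.png',arm.camera('scene'))
"
```

```text
[ 5.79131857e-01 -3.97413219e-04  2.24201296e-01] [0.50148717 0.03767577 0.14341234] 0.06596795624210099
t36.6 travel [  4.2 -31.5 349.7] rot [-0.001  0.001 -0.006]
```

View pics/s18.png

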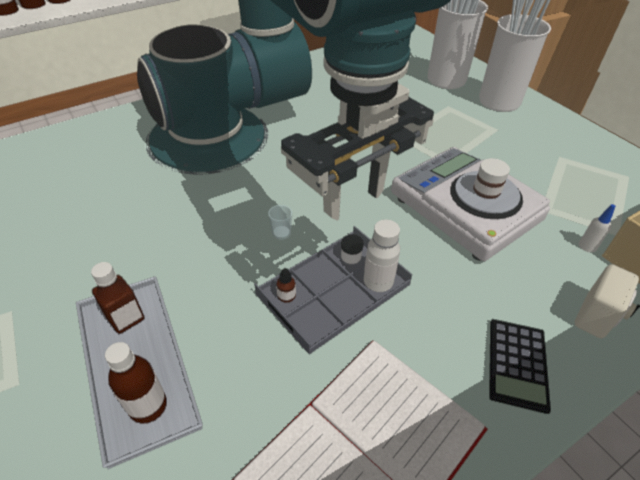

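The plastic bottle is back at px (382,258) and the jar is on the pan. The round bottle is next.

step_arm:
  travel:
    - [0,-4,48]
    - [0,-9,96]
    - [0,-13,144]
    - [0,-17,192]
    - [0,-22,240]
  rotation:
    - [0,0,0]
    - [0,0,0]
    - [0,0,0]
    - [0,0,0]
    - [0,0,0]
  claw: [60,60,60,60,60]

```text
clock: 37.2
ee_pos: [0.5797, -0.2439, 0.2199]
tcp_rot: [0.525, 0.474, 0.524, -0.474]
force: [1.5, 1.4, -0.1]
opening: 0.0605
```

step_arm:
  travel:
    - [0,-4,48]
    - [0,-9,90]
    - [10,-9,108]
    - [25,-9,110]
    - [25,-9,110]
  rotation:
    - [0,0,0]
    - [0,0,0]
    - [0,0,0]
    - [0,0,0]
    - [0,0,0]
  claw: [60,60,60,60,60]

```text
clock: 37.7
ee_pos: [0.5816, -0.3512, 0.191]
tcp_rot: [0.523, 0.474, 0.526, -0.474]
force: [-0.2, 0.8, -0.0]
opening: 0.0599
```

```bash
python3 -c "
from h import *
s=arm.sense();print(s['ee_pos'],s['force'],s['opening'])
K,T=cam('wrist',s);w=arm.camera('wrist')
cv2.imwrite('pics/w19.png',w)
print(proj(K,T,[.5852,-.3515,.153]))
plan([.5852,-.3515,.128],np.radians(-84))
c=w[200:300,265:375];m=(c.min(2)>120).astype(np.uint8)
cs,_=cv2.findContours(m,0,cv2.CHAIN_APPROX_NONE);k=max(cs,key=cv2.contourArea);e=cv2.fitEllipse(k);print(e);print(onz(K,T,(265+e[0][0],200+e[0][1]),.153))
"
```

```text
[ 0.58156687 -0.35120898  0.19103621] [-0.24628436  0.77847326 -0.03228225] 0.05994888844129658
[322.43130507 264.27656534]
t37.8 travel [64.5  3.3  1.1] rot [-0.003 -0.002  0.002]
((57.74741744995117, 69.21623992919922), (42.95796585083008, 45.020015716552734), 83.39413452148438)
[ 0.58203298 -0.35201629  0.153     ]
```

View pics/w19.png

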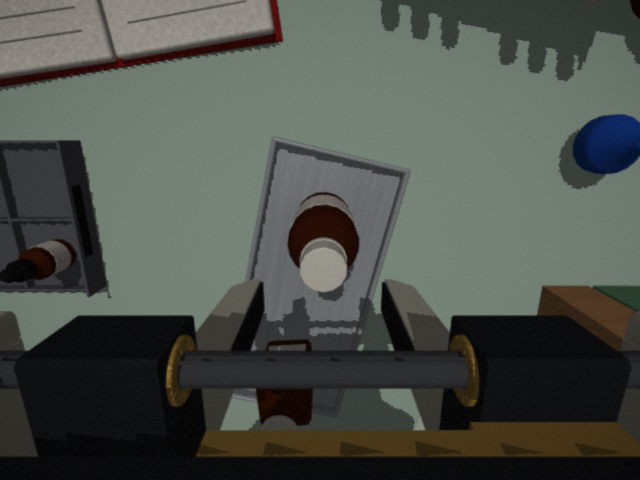

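step_arm:
  travel:
    - [25,1,1]
    - [45,1,1]
    - [58,1,1]
    - [62,1,1]
    - [62,1,1]
  rotation:
    - [0,0,0]
    - [0,0,0]
    - [0,0,0]
    - [0,0,0]
    - [0,0,0]
  claw: [60,60,60,60,54]

```text
clock: 38.25
ee_pos: [0.5835, -0.3525, 0.1323]
tcp_rot: [0.525, 0.474, 0.525, -0.474]
force: [-0.2, 0.1, 0.4]
opening: 0.056
```

step_arm:
  travel:
    - [0,0,0]
    - [0,0,0]
    - [0,0,0]
    - [0,0,0]
    - [0,0,0]
  rotation:
    - [0,0,0]
    - [0,0,0]
    - [0,0,0]
    - [0,0,0]
    - [0,0,0]
  claw: [20,20,20,20,20]
  grip_force: 25

```text
clock: 38.75
ee_pos: [0.5834, -0.3531, 0.1326]
tcp_rot: [0.525, 0.474, 0.524, -0.474]
force: [-0.9, 1.5, 4.3]
opening: 0.0293
```

step_arm:
  travel:
    - [-2,0,0]
    - [-8,0,0]
    - [-22,0,0]
    - [-46,0,0]
    - [-70,0,0]
  rotation:
    - [0,0,0]
    - [0,0,0]
    - [0,0,0]
    - [0,0,0]
    - [0,0,0]
  claw: [20,20,20,20,20]

```text
clock: 39.25
ee_pos: [0.5832, -0.3531, 0.2036]
tcp_rot: [0.525, 0.474, 0.525, -0.474]
force: [-0.0, -1.1, -3.7]
opening: 0.0291
```

```bash
python3 -c "
from h import *
print(arm.sense()['ee_pos'])
plan([.591,-.0725,.22],np.radians(-84))
"
```

```text
[ 0.58315404 -0.35312765  0.20355474]
t39.2 travel [ -16.4   36.  -278.4] rot [-0.004 -0.     0.   ]
```

step_arm:
  travel:
    - [-20,0,0]
    - [-28,2,-15]
    - [-30,6,-45]
    - [-30,10,-80]
    - [-30,15,-115]
  rotation:
    - [0,0,0]
    - [0,0,0]
    - [0,0,0]
    - [0,0,0]
    - [0,0,0]
  claw: [20,20,20,20,20]

```text
clock: 39.75
ee_pos: [0.5862, -0.2355, 0.2322]
tcp_rot: [0.524, 0.474, 0.525, -0.474]
force: [0.8, -0.1, -4.1]
opening: 0.0293
```

step_arm:
  travel:
    - [0,5,-35]
    - [0,9,-70]
    - [0,14,-105]
    - [0,18,-135]
    - [0,20,-155]
  rotation:
    - [0,0,0]
    - [0,0,0]
    - [0,0,0]
    - [0,0,0]
    - [0,0,0]
  claw: [20,20,20,20,20]

```text
clock: 40.25
ee_pos: [0.5905, -0.0783, 0.2323]
tcp_rot: [0.525, 0.474, 0.525, -0.474]
force: [-0.2, -0.1, -4.1]
opening: 0.0294
```

step_arm:
  travel:
    - [0,1,-7]
    - [0,1,-8]
    - [0,1,-8]
    - [0,1,-8]
    - [0,1,-8]
  rotation:
    - [0,0,0]
    - [0,0,0]
    - [0,0,0]
    - [0,0,0]
    - [0,0,0]
  claw: [20,20,20,20,20]

```text
clock: 40.75
ee_pos: [0.5911, -0.0737, 0.2319]
tcp_rot: [0.524, 0.474, 0.524, -0.475]
force: [0.9, 0.6, -3.7]
opening: 0.0294
```

```bash
python3 -c "
from h import *
s=arm.sense();print(s['ee_pos'],s['force'],s['opening'])
plan([.591,-.0725,.1335],np.radians(-84))
cv2.imwrite('pics/w20.png',arm.camera('wrist'))
"
```

```text
[ 0.59107308 -0.07369341  0.23192232] [ 0.90886819  0.62992639 -3.73809683] 0.029360254016601098
t40.8 travel [98.4  0.1 -1.2] rot [-0.005  0.     0.   ]
```

View pics/w20.png

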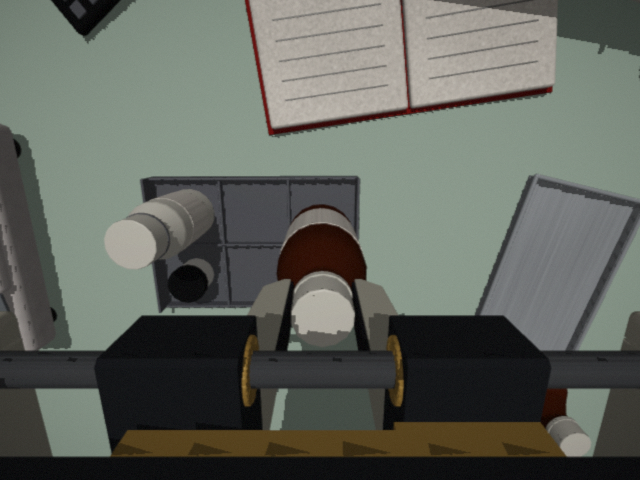

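The bottle is aligned over the back-right compartment, so I'll lower it.

step_arm:
  travel:
    - [25,0,-1]
    - [50,0,-1]
    - [72,0,-1]
    - [86,0,-1]
    - [92,0,-1]
  rotation:
    - [0,0,0]
    - [0,0,0]
    - [0,0,0]
    - [0,0,0]
    - [0,0,0]
  claw: [20,20,20,20,20]

```text
clock: 41.3
ee_pos: [0.5906, -0.0721, 0.1386]
tcp_rot: [0.524, 0.474, 0.525, -0.475]
force: [0.8, 0.4, -3.8]
opening: 0.0294
```

step_arm:
  travel:
    - [1,0,0]
    - [2,0,0]
    - [3,0,0]
    - [4,0,0]
    - [4,0,0]
  rotation:
    - [0,0,0]
    - [0,0,0]
    - [0,0,0]
    - [0,0,0]
    - [0,0,0]
  claw: [20,20,20,20,20]

```text
clock: 41.8
ee_pos: [0.5911, -0.072, 0.1363]
tcp_rot: [0.525, 0.474, 0.524, -0.474]
force: [0.1, -0.2, -3.8]
opening: 0.0296
```

step_arm:
  travel:
    - [0.5,0,0]
    - [1,0,0]
    - [1.5,0,0]
    - [2,0,0]
    - [2,0,0]
  rotation:
    - [0,0,0]
    - [0,0,0]
    - [0,0,0]
    - [0,0,0]
    - [0,0,0]
  claw: [20,20,20,20,20]

```text
clock: 42.3
ee_pos: [0.591, -0.0719, 0.1339]
tcp_rot: [0.525, 0.474, 0.525, -0.474]
force: [-0.4, -0.3, -2.9]
opening: 0.0295
```

step_arm:
  travel:
    - [0.4,0,0]
    - [0.8,0,0]
    - [0.8,0,0]
    - [0.8,0,0]
    - [0.8,0,0]
  rotation:
    - [0,0,0]
    - [0,0,0]
    - [0,0,0]
    - [0,0,0]
    - [0,0,0]
  claw: [20,20,20,20,20]

```text
clock: 42.8
ee_pos: [0.5912, -0.0719, 0.1335]
tcp_rot: [0.525, 0.474, 0.524, -0.474]
force: [-0.1, 1.0, 2.1]
opening: 0.0297
```

Contact, so I'll release.

step_arm:
  travel:
    - [0,0,0]
    - [0,0,0]
    - [0,0,0]
    - [0,0,0]
    - [0,0,0]
  rotation:
    - [0,0,0]
    - [0,0,0]
    - [0,0,0]
    - [0,0,0]
    - [0,0,0]
  claw: [34,45,55,60,60]

```text
clock: 43.3
ee_pos: [0.591, -0.072, 0.1332]
tcp_rot: [0.525, 0.474, 0.525, -0.474]
force: [-0.1, -0.4, 0.3]
opening: 0.0582
```

step_arm:
  travel:
    - [-10,0,0]
    - [-40,0,0]
    - [-80,0,0]
    - [-90,-20,25]
    - [-90,-50,65]
  rotation:
    - [0,0,0]
    - [0,0,0]
    - [0,0,0]
    - [0,0,0]
    - [0,0,0]
  claw: [60,60,60,60,60]

```text
clock: 43.8
ee_pos: [0.5486, -0.1412, 0.2264]
tcp_rot: [0.526, 0.474, 0.524, -0.473]
force: [1.6, -0.3, -0.4]
opening: 0.0599
```

```bash
python3 -c "
from h import *
s=arm.sense();print(s['ee_pos'],s['force'],s['opening'])
plan([.4165,-.330,.16],np.radians(-84))
cv2.imwrite('pics/s21.png',arm.camera('scene'))
"
```

```text
[ 0.54857822 -0.14119257  0.22638052] [ 1.60709323 -0.28363438 -0.42240364] 0.059926751007714774
t43.8 travel [  66.  -151.2  174. ] rot [-0.001  0.001 -0.004]
```

View pics/s21.png

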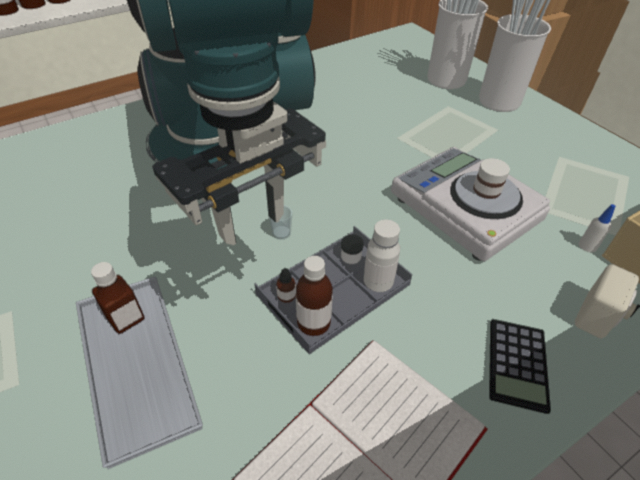

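The round bottle is back at (314,298). The square one is last.

step_arm:
  travel:
    - [0,-30,35]
    - [0,-60,70]
    - [0,-90,104]
    - [10,-120,138]
    - [20,-145,168]
  rotation:
    - [0,0,0]
    - [0,0,0]
    - [0,0,0]
    - [0,0,0]
    - [0,0,0]
  claw: [60,60,60,60,60]

```text
clock: 44.35
ee_pos: [0.419, -0.3249, 0.2042]
tcp_rot: [0.525, 0.474, 0.524, -0.474]
force: [1.4, -0.2, 0.5]
opening: 0.0601
```

step_arm:
  travel:
    - [20,-5,4]
    - [35,-5,4]
    - [40,-5,4]
    - [40,-5,4]
    - [40,-5,4]
  rotation:
    - [0,0,0]
    - [0,0,0]
    - [0,0,0]
    - [0,0,0]
    - [0,0,0]
  claw: [60,60,60,60,60]

```text
clock: 44.85
ee_pos: [0.4166, -0.3274, 0.164]
tcp_rot: [0.525, 0.474, 0.525, -0.474]
force: [-0.1, -0.6, -0.7]
opening: 0.0597
```

```bash
python3 -c "
from h import *
s=arm.sense();print(s['ee_pos'],s['force'],s['opening'])
K,T=cam('wrist',s);w=arm.camera('wrist')
cv2.imwrite('pics/w22.png',w)
print(proj(K,T,[.4172,-.3299,.131]))
plan([.4172,-.3299,.1045],np.radians(-84))
"
```

```text
[ 0.41660089 -0.32737807  0.1640456 ] [-0.09351165 -0.61213562 -0.65971361] 0.05973333477594949
[325.44608082 272.37562318]
t44.9 travel [59.7  0.3  2.4] rot [-0.003  0.001 -0.001]
```

View pics/w22.png

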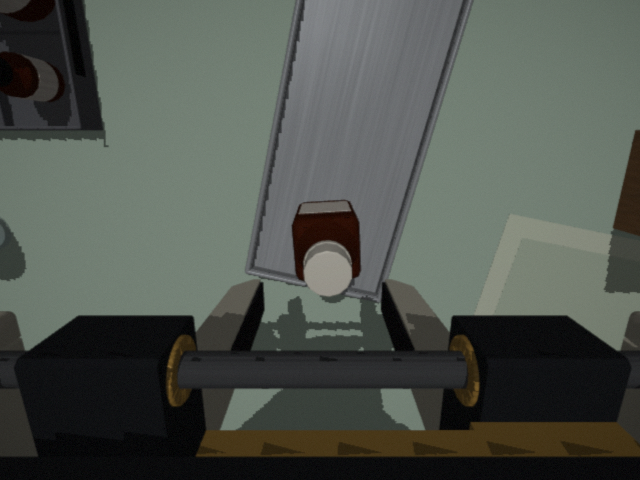

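The cap is at (328,270), within 3 px of the prediction. I'll grasp it.

step_arm:
  travel:
    - [25,0,3]
    - [45,1,3]
    - [56,1,3]
    - [59,1,3]
    - [59,1,3]
  rotation:
    - [0,0,0]
    - [0,0,0]
    - [0,0,0]
    - [0,0,0]
    - [0,0,0]
  claw: [60,60,60,60,54]

```text
clock: 45.4
ee_pos: [0.4174, -0.3307, 0.1048]
tcp_rot: [0.525, 0.474, 0.525, -0.474]
force: [0.2, -0.1, 0.2]
opening: 0.0563
```

step_arm:
  travel:
    - [0,0,0]
    - [0,0,0]
    - [0,0,0]
    - [0,0,0]
    - [0,0,0]
  rotation:
    - [0,0,0]
    - [0,0,0]
    - [0,0,0]
    - [0,0,0]
    - [0,0,0]
  claw: [20,20,20,20,20]
  grip_force: 25

```text
clock: 45.9
ee_pos: [0.4173, -0.3308, 0.1046]
tcp_rot: [0.525, 0.474, 0.524, -0.474]
force: [-0.3, 0.9, 3.7]
opening: 0.0296
```

step_arm:
  travel:
    - [-2,0,0]
    - [-8,0,0]
    - [-22,0,0]
    - [-46,0,0]
    - [-75,0,0]
  rotation:
    - [0,0,0]
    - [0,0,0]
    - [0,0,0]
    - [0,0,0]
    - [0,0,0]
  claw: [20,20,20,20,20]

```text
clock: 46.4
ee_pos: [0.4168, -0.3305, 0.1803]
tcp_rot: [0.524, 0.474, 0.525, -0.474]
force: [-0.7, -0.3, -3.3]
opening: 0.0291
```

```bash
python3 -c "
from h import *
print(arm.sense()['ee_pos'])
plan([.508,-.006,.22],np.radians(-84))
"
```

```text
[ 0.41684593 -0.3304745   0.1802556 ]
t46.4 travel [ -39.6  123.3 -313.7] rot [-0.004 -0.001  0.001]
```

step_arm:
  travel:
    - [-25,0,0]
    - [-38,6,-15]
    - [-42,18,-45]
    - [-42,31,-80]
    - [-42,45,-115]
  rotation:
    - [0,0,0]
    - [0,0,0]
    - [0,0,0]
    - [0,0,0]
    - [0,0,0]
  claw: [20,20,20,20,20]

```text
clock: 46.9
ee_pos: [0.4504, -0.2099, 0.2216]
tcp_rot: [0.524, 0.474, 0.524, -0.474]
force: [0.4, 0.1, -2.4]
opening: 0.0295
```

step_arm:
  travel:
    - [0,14,-35]
    - [0,28,-70]
    - [0,41,-105]
    - [0,55,-140]
    - [0,68,-173]
  rotation:
    - [0,0,0]
    - [0,0,0]
    - [0,0,0]
    - [0,0,0]
    - [0,0,0]
  claw: [20,20,20,20,20]

```text
clock: 47.4
ee_pos: [0.5004, -0.0304, 0.2215]
tcp_rot: [0.525, 0.474, 0.525, -0.474]
force: [0.9, -0.7, -4.1]
opening: 0.0296
```

step_arm:
  travel:
    - [0,8,-20]
    - [0,10,-26]
    - [0,10,-26]
    - [0,10,-26]
    - [0,10,-26]
  rotation:
    - [0,0,0]
    - [0,0,0]
    - [0,0,0]
    - [0,0,0]
    - [0,0,0]
  claw: [20,20,20,20,20]

```text
clock: 47.9
ee_pos: [0.5077, -0.0067, 0.2213]
tcp_rot: [0.524, 0.474, 0.524, -0.474]
force: [0.3, -0.7, -3.3]
opening: 0.0297
```

```bash
python3 -c "
from h import *
s=arm.sense();print(s['ee_pos'],s['force'],s['opening'])
plan([.508,-.006,.1056],np.radians(-84))
cv2.imwrite('pics/w23.png',arm.camera('wrist'))
"
```

```text
[ 0.50772838 -0.00674872  0.22129817] [ 0.27236738 -0.74405983 -3.29719737] 0.029654983897574285
t47.9 travel [115.7   0.3  -0.7] rot [-0.005  0.    -0.   ]
```

View pics/w23.png

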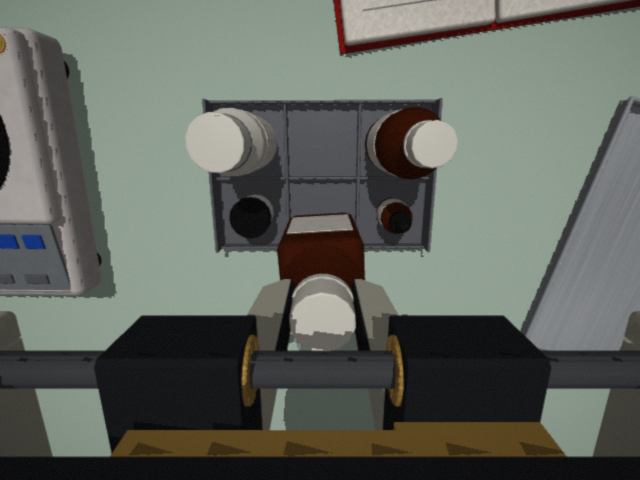

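step_arm:
  travel:
    - [30,0,0]
    - [60,0,0]
    - [86,0,0]
    - [101,0,0]
    - [108,0,0]
  rotation:
    - [0,0,0]
    - [0,0,0]
    - [0,0,0]
    - [0,0,0]
    - [0,0,0]
  claw: [20,20,20,20,20]

```text
clock: 48.45
ee_pos: [0.5075, -0.0064, 0.1121]
tcp_rot: [0.524, 0.474, 0.525, -0.475]
force: [-0.7, -0.5, -2.6]
opening: 0.0293
```

step_arm:
  travel:
    - [1,0,0]
    - [2,0,0]
    - [3,0,0]
    - [4,0,0]
    - [5,0,0]
  rotation:
    - [0,0,0]
    - [0,0,0]
    - [0,0,0]
    - [0,0,0]
    - [0,0,0]
  claw: [20,20,20,20,20]

```text
clock: 48.95
ee_pos: [0.5081, -0.0059, 0.1086]
tcp_rot: [0.525, 0.474, 0.524, -0.474]
force: [0.2, 0.1, -3.5]
opening: 0.0296
```

step_arm:
  travel:
    - [0.5,0,0]
    - [1,0,0]
    - [1.5,0,0]
    - [2,0,0]
    - [2,0,0]
  rotation:
    - [0,0,0]
    - [0,0,0]
    - [0,0,0]
    - [0,0,0]
    - [0,0,0]
  claw: [20,20,20,20,20]

```text
clock: 49.45
ee_pos: [0.5079, -0.0059, 0.1061]
tcp_rot: [0.525, 0.474, 0.525, -0.474]
force: [-0.3, -0.5, -3.2]
opening: 0.0294
```

step_arm:
  travel:
    - [0.4,0,0]
    - [0.8,0,0]
    - [1.2,0,0]
    - [1.2,0,0]
    - [1.2,0,0]
  rotation:
    - [0,0,0]
    - [0,0,0]
    - [0,0,0]
    - [0,0,0]
    - [0,0,0]
  claw: [20,20,20,20,20]

```text
clock: 49.95
ee_pos: [0.5082, -0.0059, 0.1057]
tcp_rot: [0.525, 0.474, 0.524, -0.474]
force: [-1.2, 1.3, 5.3]
opening: 0.0293
```

Contact, so I'll release, rise, then move clear.

step_arm:
  travel:
    - [0,0,0]
    - [0,0,0]
    - [0,0,0]
    - [0,0,0]
    - [0,0,0]
  rotation:
    - [0,0,0]
    - [0,0,0]
    - [0,0,0]
    - [0,0,0]
    - [0,0,0]
  claw: [34,45,55,60,60]

```text
clock: 50.45
ee_pos: [0.5079, -0.006, 0.1049]
tcp_rot: [0.525, 0.474, 0.525, -0.474]
force: [-0.3, -0.2, 0.2]
opening: 0.0586
```

step_arm:
  travel:
    - [-10,0,0]
    - [-40,0,0]
    - [-80,0,0]
    - [-125,0,0]
    - [-170,0,0]
  rotation:
    - [0,0,0]
    - [0,0,0]
    - [0,0,0]
    - [0,0,0]
    - [0,0,0]
  claw: [60,60,60,60,60]

```text
clock: 50.95
ee_pos: [0.5075, -0.0059, 0.2776]
tcp_rot: [0.525, 0.474, 0.524, -0.474]
force: [0.4, -0.8, 0.0]
opening: 0.0599
```

step_arm:
  travel:
    - [-40,0,30]
    - [-40,0,80]
    - [-40,0,130]
    - [-40,0,180]
    - [-40,0,220]
  rotation:
    - [0,0,0]
    - [0,0,0]
    - [0,0,0]
    - [0,0,0]
    - [0,0,0]
  claw: [60,60,60,60,60]

```text
clock: 51.45
ee_pos: [0.5298, -0.2274, 0.3158]
tcp_rot: [0.525, 0.474, 0.524, -0.474]
force: [0.2, 0.4, -0.2]
opening: 0.0598
```

step_arm:
  travel:
    - [0,-10,30]
    - [0,-20,60]
    - [0,-20,60]
    - [0,-20,60]
    - [0,-20,60]
  rotation:
    - [0,0,0]
    - [0,0,0]
    - [0,0,0]
    - [0,0,0]
    - [0,0,0]
  claw: [60,60,60,60,60]

```text
clock: 51.95
ee_pos: [0.5164, -0.2859, 0.3155]
tcp_rot: [0.525, 0.474, 0.525, -0.474]
force: [0.6, -0.2, -0.7]
opening: 0.06
```

```bash
python3 -c "
from h import *
s=arm.sense();print(s['ee_pos'],s['force'],s['opening'])
cv2.imwrite('pics/s24.png',arm.camera('scene'))
t=arm.camera('top');cv2.imwrite('pics/t24.png',t)
"
```

```text
[ 0.51636167 -0.28590572  0.31550839] [ 0.58915977 -0.16650775 -0.67683874] 0.05995295502722494
```

View pics/s24.png

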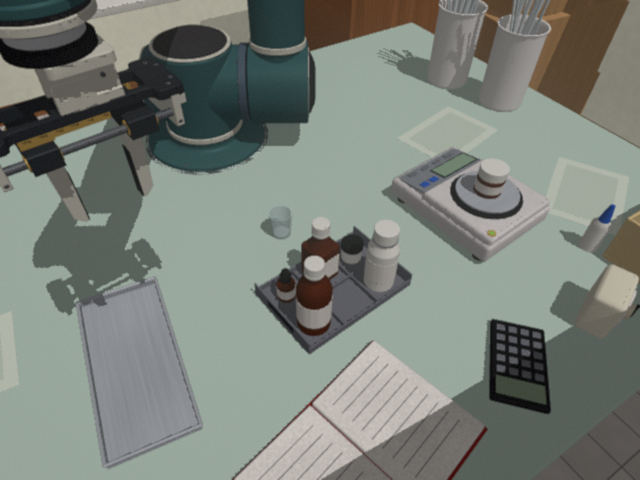

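View pics/t24.png

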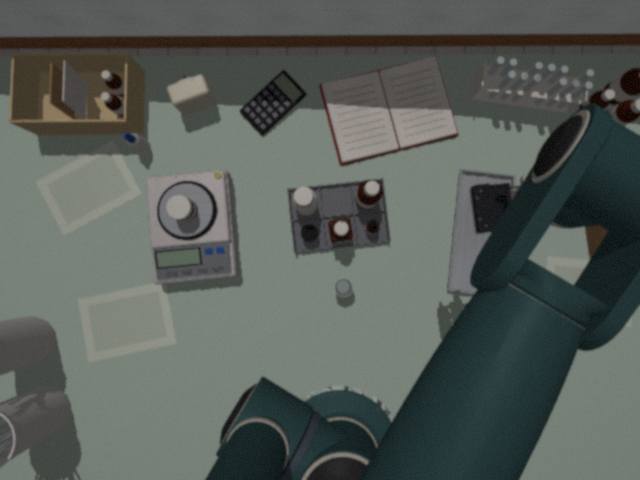

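All three bottles are back at their starting pixels: plastic (303,198), round (371,190) and square (341,230). The jar is on the pan, the bystanders have not moved and the gripper is clear, so I'll hand in.

```bash
python3 -c "
from workcell import arm
print(arm.finish_job(), arm.sense()['clock'])"
```

```text
the job is handed in; nothing more can be done
the job is handed in; nothing more can be done
```

The job is done and handed in at about 52 s of the 149 s allowed. I stood the square, round and plastic bottles in the tray, set the jar on the balance pan, then put the plastic, round and square bottles back in their own compartments.

- **Jar:** a wrist-camera fit after I let go put it about 1 mm from the pan's centre.
- **Bottles and bystanders:** the last scene and top pictures show all three bottles upright in the compartments they came from. The tray is empty, and the dropper bottle, little pot and beaker are where they started.
- **Setting down:** each piece was set down slowly with light contact. The largest force I read was 7 N.
- **Disagreements:** the round bottle stood about 3 mm off my prediction in the tray because I had gripped it slightly off centre. I measured it again before regripping and corrected for it when putting it back. The 2–3 px gaps between predicted and seen positions elsewhere are within the calibration error. No check failed.

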